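# Tip the stale biscotti out of a two-section snack dish, keep the wrapped wafers

### The job

Closing time at the roastery: lift the two-section snack dish off the lazy Susan by its round bar, turn it and tip it over the waste tub so that both unwrapped biscotti go into the tub while all three gold-wrapped wafer rolls stay in their own section. Then put the dish gently back on the lazy Susan, flat and still beside the sugar jar, and let go. Do not touch the food, and leave everything else standing where it is.

Things in the scene. Friction and masses are not known exactly. Their poses are not given: they have to be found in the camera images.
- dish_bar (a point): Middle of the dish's carrying bar: light round wooden rod, diameter 14 mm, 164 mm long between two end posts (30 mm wide, 8 mm thick, tops 15 mm above the rod's axis), level, 95 mm above the underside, over the divider. Axes: x across the divider, y along rod and divider, z up. Being round it can be gripped at any slant about y, and the dish turns in a weak grip.
- dish_foot (a point): Centre of the underside of the walnut snack dish, 200 mm (x) by 180 mm (y), axes as dish_bar. Floor 7 mm thick, flat to x = +-70 mm; beyond it each long side is a lip sloping up at 28 degrees to 23 mm high at x = +-100 mm. End walls at y = +-86 mm, 34 mm high. Divider along y at x = 0, 6 mm thick, its top 48 mm above the underside.
- biscotto_a_mid (a point): Centre of an unwrapped biscotto, light brown, 105 x 27 x 18 mm, 34 g, long axis y; starts in the +x section. To go into the tub.
- biscotto_b_mid (a point): Centre of the second biscotto, same size, beside the first.
- wafer_a_mid (a point): Centre of a gold-wrapped wafer roll with a red band, a cylinder of diameter 18 mm, 116 mm long over its twisted ends, 18 g, axis y; it rolls. Starts in the -x section and must stay there.
- wafer_b_mid (a point): Centre of the second wafer roll, as wafer_a.
- wafer_c_mid (a point): Centre of the third wafer roll, as wafer_a.
- susan_center (a point): Centre of the top face of the lazy Susan: round wooden plate, diameter 380 mm, top 42 mm above the table, with a cork inlay. Axes turn with the plate. It spins freely about its upright axis at a light touch (bearing drag about 0.012 N m).
- lazy_susan (a joint): Turn of the lazy Susan about z, rad, counter-clockwise from above, 0 at the start, no stops.
- sugar_jar_mid (a point): Middle (39 mm up) of the white sugar jar with a steel cap, diameter 60 mm, 78 mm high, loose on the lazy Susan on the other side from the dish.
- waste_tub: Grey open food-waste tub with a green rim, 300 mm (x) by 230 mm (y) by 100 mm high, walls 5 mm, rim band 12 mm wide outside; about 0.95 kg, loose on the table. Origin at the centre of its underside, z up.
- tub_mouth (a point): Centre of the tub's mouth, 100 mm above its underside.
- snack_dish: The whole dish, same point and axes as dish_foot; about 0.42 kg empty (varies 30 percent), its weight centred 74 mm below the bar: in a 30 N grip it swings back when tipped, 90 N nearly holds it. Food in the section facing down slides out over the lip at a dish tilt of some 50 to 65 degrees, by friction (0.6, varies 20 percent); food in the other section rests against the divider.
- gas_can: Dark red gas can, diameter 66 mm, 190 mm high, left side of the table. Origin under its centre. Bystander.
- milk_pitcher: Steel milk pitcher, diameter 86 mm, 100 mm high, right side. Origin under its centre. Bystander.
- coffee_mug: Blue mug, diameter 80 mm, 90 mm high, left side. Origin under its centre. Bystander.
- tamper: Steel tamper with a walnut knob, diameter 58 mm, 90 mm high, far edge. Origin under its centre. Bystander.
- bean_jar: Amber bean jar with a wooden cap, diameter 90 mm, 150 mm high, far right. Origin under its centre. Bystander.

How it is judged:
By the outcome, as a careful person would: the job done as asked, in the order asked, and still so for the second after the job is handed in, with the robot touching nothing.
It also fails if it takes over 70 s, if anything falls off the work surface, if the arm or the gripper's body presses on something with over 40 N, if the wrist force passes 120 N, or if a joint passes its speed limit or range.

### The arm

A 6-joint arm with a two-finger parallel gripper is mounted at the origin on the work surface. World frame = base frame: x ahead of the robot, y to its left, z up, the work surface at z = 0. Lengths are in m, angles in rad, forces in N, time in s.
With the tool pointing down it reaches from about 0.3 to 0.75 m from the base axis. Payload 8.5 kg.
Tool frame: the origin (TCP) lies midway between the tips of the shut fingers; the grasp point (between the pads) lies manip.grasp_offset behind it (manip.grasp_offset is the distance from the TCP to the grasp point, in m); z points along the fingers, y is the line along which they close (so a half turn about z gives the same grasp; the last joint's range is limited). The gripper opens to 85 mm and grips with 20 to 120 N. Pads are 22 mm wide; open, the fingers measure 114 mm over their backs; the gripper's body (76 mm by 85 mm) begins 54 mm behind the grasp point. The pads swing forward as they close: fully open they stand 13 mm farther back than shut.
Start: joints at [-1.447, 0.381, 1.297, -0, 1.464, -0.215], TCP at [0.183, -0.519, 0.231] pointing down, gripper open.
Joint ranges: [-3.11, 3.11], [-0.89, 2.33], [0.22, 2.48], [-1.42, 4.56], [0.17, 2.85], [-2.88, 2.88]. Speed limits (rad/s): [2.39, 2.39, 3.14, 3.14, 3.14, 3.14].

### API

Orientations are given as a 3x3 rotation matrix whose columns are the frame's x, y, z axes.
In Python, from bench import sense, capture, camera_model, job_done, boxes_of, trace, manip gives the robot as it stands.
- The arm moves only by the tool jog_arm, never from a script. Its argument "targets" is one flat list of numbers, 5 for each row, row after row: the opening, from -1 (shut) to 1 (fully open), then the shift along the tool's x, y, z in units of 25 mm (1.0 is 25 mm), then the turn about the tool's z in units of 5 degrees (1.0 is 5 degrees). In form: [grip, tx, ty, tz, spin, grip, tx, ty, tz, spin, ...]. A call has 1 to 10 rows; each row shifts and turns the commanded pose from where the row before left it, along the tool's axes as they then stand; what a row does not reach is not made up. A row lasts 1/10 s, in which the tool goes at most 50 mm and 8.59 degrees, less where a joint would pass 70% of its speed; a pose out of reach is approached as far as the arm can. A call is refused whole if a number of a shift passes 1 or a number of a turn 1, either way. A call with a gripper value outside its range is refused whole. The fingers move at their own pace and stop on an object; the grip force is fixed at half the most. Time passes only in rows, so rows that do not move let the fingers close. It gives the time, the measured TCP pose, the force, the opening and the grip force at its end, in the units of the state.
- sense(): the state, without advancing time (a new reading comes with each control period).
- capture(name): name is "scene" or "top" or "wrist"; returns the picture (480x640x3 uint8, red, green, blue); there is no depth.
- camera_model(name): a dict with "intrinsics" (3x3 intrinsics, pixels), "extrinsics" (4x4, takes a point from camera to world coordinates). Camera axes: x right, y up, looking along -z (the intrinsics and any distortion apply to the point x, -y, -z); pixel columns grow to the right and rows downward; lengths in m; the calibration is good to about 2 mm. A picture is of the moment at which its call begins: read the wrist's pose just before it. camera_model takes no time and is no camera call; for the wrist camera it gives the pose at the moment of the call.
- job_done(): hands the job in; it is judged then, once.
Trained networks look in the newest picture that a camera, given by its name, has taken for a name from the list of things; names that differ only in an ending like _2 or _b are one class to them, and where a whole thing is asked for, a point or a joint stands for the part that bears it (a point fixed in the world has none). Each returns a list of dicts, best first, with "conf" (0 to 1); they miss things now and then, are a little off and sometimes report something else, mostly with a low value. They report only what shows in the picture. A call takes as long as a camera call.
- boxes_of(camera, label): "extent" ([centre column, centre row, width, height] in pixels, round what is visible of it).
- trace(camera, label): "pixels" (480x640 bool, what is visible of it) and "extent" ([centre column, centre row, width, height] in pixels, round what is visible of it).
The state is a dict: "clock": time; "joint_pos": joint angles; "qd": joint speeds; "joint_torque": joint torques, N m; "position": TCP position; "tool_rot": TCP orientation; "wrist_force": force on the tool from outside, world axes, zero at the start; "moment": the same for the moment, N m; "opening": finger opening in m; "grasp_force": force on a finger pad.
Only numpy, scipy, OpenCV 4.12 (cv2) and the standard library are available. Lean on these libraries where they do the work, as an engineer would, in place of code of your own. Each camera call takes 0.05 s, during which the arm holds its last target. There are 200 camera calls.

## Working session

There is one attempt and no reset: what is moved stays moved. The work goes in short steps, Python scripts to look and compute and a tool call to move; the robot and the scene stay as the last step left them, time stands still between calls to the robot, and variables do not carry over. Pictures are saved under pics/ and viewed, at most 10 in all, crops included, and the job is handed in when it is done.

Besides the shell and the picture viewer there is one more tool, called as name(argument=value, ...), one argument or row to a line, values as JSON. jog_arm: Moves the arm, as the interface text tells. Its arguments: {"type":"object","properties":{"targets":{"type":"array","items":{"type":"number"}}},"required":["targets"]}

```bash
mkdir -p pics; ls; python3 - <<'E'
from bench import *
import cv2,numpy as np
for n in ["scene","top"]:
    im=capture(n); cv2.imwrite(f"pics/{n}0.png",im[...,::-1])
    m=camera_model(n); print(n,np.round(m["intrinsics"],1).tolist(),np.round(m["extrinsics"],3).tolist(),[k for k in m])
for l in ["dish_bar","snack_dish","lazy_susan","sugar_jar_mid","waste_tub","biscotto_a_mid","wafer_a_mid","gas_can","milk_pitcher","coffee_mug","tamper","bean_jar"]:
    for n in ["top"]:
        print(l,n,[(round(float(b["conf"]),2),np.round(b["extent"]).tolist()) for b in boxes_of(n,l)[:4]])
s=sense();print({k:np.round(v,3).tolist() for k,v in s.items()}); print(manip.grasp_offset,[a for a in dir(manip) if a[0]!='_'])
E
```

```text
pics
scene [[451.7, 0.0, 327.8], [0.0, 451.7, 236.5], [0.0, 0.0, 1.0]] [[0.701, -0.464, 0.541, 1.249], [0.713, 0.467, -0.523, -0.596], [-0.01, 0.752, 0.659, 0.897], [0.0, 0.0, 0.0, 1.0]] ['intrinsics', 'extrinsics']
top [[503.5, 0.0, 317.8], [0.0, 503.5, 233.8], [0.0, 0.0, 1.0]] [[-0.005, 0.986, -0.168, 0.36], [-1.0, -0.005, -0.002, -0.008], [-0.002, 0.168, 0.986, 1.476], [0.0, 0.0, 0.0, 1.0]] ['intrinsics', 'extrinsics']
dish_bar top [(0.64, [415.0, 271.0, 84.0, 83.0])]
snack_dish top [(0.93, [417.0, 277.0, 86.0, 86.0])]
lazy_susan top [(0.82, [404.0, 259.0, 131.0, 126.0])]
sugar_jar_mid top [(0.92, [380.0, 218.0, 22.0, 29.0])]
waste_tub top [(0.66, [240.0, 259.0, 117.0, 133.0]), (0.33, [411.0, 255.0, 38.0, 19.0]), (0.17, [329.0, 171.0, 22.0, 21.0])]
biscotto_a_mid top [(0.64, [421.0, 280.0, 41.0, 14.0]), (0.62, [515.0, 291.0, 44.0, 30.0])]
wafer_a_mid top [(0.59, [413.0, 269.0, 39.0, 15.0])]
gas_can top [(0.65, [120.0, 240.0, 40.0, 30.0]), (0.29, [517.0, 291.0, 47.0, 29.0]), (0.19, [241.0, 259.0, 110.0, 128.0])]
milk_pitcher top [(0.72, [516.0, 291.0, 47.0, 29.0])]
coffee_mug top [(0.89, [126.0, 296.0, 41.0, 38.0])]
tamper top [(0.81, [332.0, 170.0, 17.0, 21.0]), (0.29, [403.0, 259.0, 136.0, 131.0]), (0.21, [518.0, 289.0, 48.0, 30.0])]
bean_jar top [(0.63, [502.0, 226.0, 40.0, 37.0]), (0.58, [417.0, 276.0, 86.0, 83.0])]
{'clock': 0.7, 'joint_pos': [-1.447, 0.381, 1.297, -0.0, 1.464, -0.215], 'qd': [-0.001, 0.001, 0.002, -0.0, -0.001, -0.002], 'joint_torque': [0.001, -44.825, -23.144, -0.0, 0.001, -0.0], 'position': [0.183, -0.519, 0.231], 'tool_rot': [[0.943, 0.332, -0.0], [0.332, -0.943, 0.0], [-0.0, -0.0, -1.0]], 'wrist_force': [-0.485, 0.865, -0.165], 'moment': [-0.05, -0.002, -0.005], 'grasp_force': 0.0, 'opening': 0.085}
0.0187 ['IKError', 'grasp_offset']
```

View pics/top0.png

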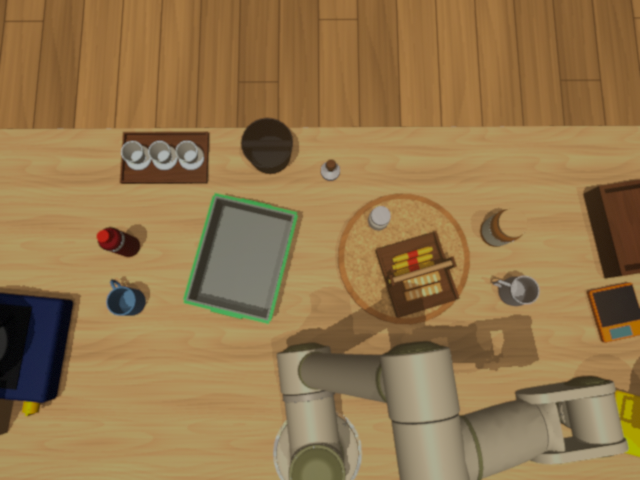

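View pics/scene0.png

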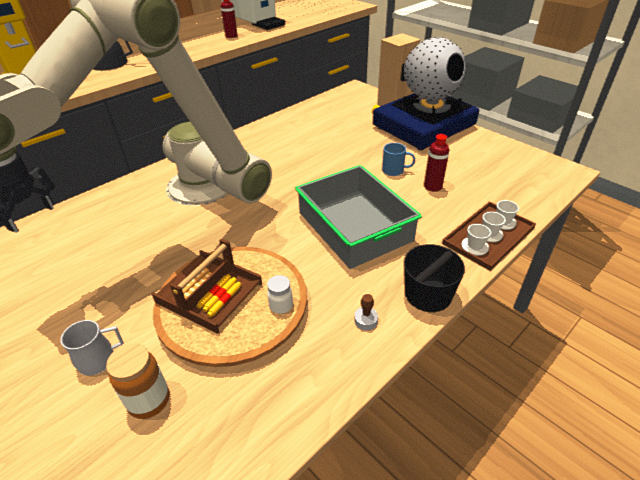

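The top view shows the dish near (418,275). Its bar runs from (390,280) to (450,264), with the biscotti on the near side and the wafers on the far side. The tub is near (242,258) with corners about (215,195), (298,210), (270,320) and (187,300), and the jar is at (380,217). The scene view agrees with this. Next I'll measure positions.

```bash
cat > h.py <<'E'
import numpy as np,cv2
from bench import *
def ray(cam,px,z,m=None):
    m=m or camera_model(cam);K=m["intrinsics"];E=np.array(m["extrinsics"])
    px=np.atleast_2d(px).astype(float)
    d=np.c_[(px[:,0]-K[0][2])/K[0][0],-(px[:,1]-K[1][2])/K[1][1],-np.ones(len(px))]@E[:3,:3].T
    o=E[:3,3]; return o+d*((z-o[2])/d[:,2])[:,None]
def rect(pts): 
    (c,s,a)=cv2.minAreaRect((pts[:,:2]*1000).astype(np.float32)); return np.round(c),np.round(s),round(a,1)
def mask(cam,l):
    r=trace(cam,l); print(l,[(round(float(q["conf"]),2),np.round(q["extent"]).tolist()) for q in r[:3]])
    v,u=np.nonzero(r[0]["pixels"]); return np.c_[u,v]
E
python3 - <<'E'
from h import *
capture("top")
p=mask("top","waste_tub"); print("tub",rect(ray("top",p,.1)))
p=mask("top","dish_bar"); print("bar",rect(ray("top",p,.137)))
p=mask("top","snack_dish"); print("dish",rect(ray("top",p,.07)))
for l,z in [("biscotto_a_mid",.06),("wafer_a_mid",.06)]:
    print(l,[(round(float(b["conf"]),2),np.round(ray("top",b["extent"][:2],z)[0],3)) for b in boxes_of("top",l)[:3]])
p=mask("top","lazy_susan"); print("susan",rect(ray("top",p,.042)))
p=mask("top","sugar_jar_mid"); print("jar",np.round(ray("top",p,.078).mean(0),3))
print("hand bar", ray("top",[[390,280],[450,264]],.137))
print("hand tub", np.round(ray("top",[[215,195],[298,210],[270,320],[187,300]],.1),3))
E
```

```text
waste_tub [(0.69, [241.0, 261.0, 115.0, 130.0])]
tub (array([533., 206.]), array([251., 326.]), 76.0)
dish_bar [(0.78, [416.0, 272.0, 85.0, 84.0])]
bar (array([ 483., -276.]), array([193., 195.]), 17.0)
snack_dish [(0.74, [418.0, 276.0, 87.0, 83.0])]
dish (array([ 489., -291.]), array([199., 207.]), 16.6)
biscotto_a_mid [(0.62, array([ 0.465, -0.294,  0.06 ]))]
wafer_a_mid [(0.76, array([ 0.5  , -0.273,  0.06 ]))]
lazy_susan [(0.57, [405.0, 258.0, 127.0, 128.0]), (0.33, [239.0, 258.0, 118.0, 133.0])]
susan (array([ 535., -249.]), array([373., 377.]), 23.3)
sugar_jar_mid [(0.59, [380.0, 217.0, 20.0, 29.0])]
jar [ 0.643 -0.178  0.078]
hand bar [[ 0.46172245 -0.19685113  0.137     ]
 [ 0.50350191 -0.35811976  0.137     ]]
hand tub [[0.706 0.283 0.1  ]
 [0.661 0.049 0.1  ]
 [0.359 0.124 0.1  ]
 [0.413 0.35  0.1  ]]
```

```bash
cat > plan.py <<'E'
import numpy as np,sys
from bench import sense
def plan(goal,yaw,grip,n=None,start=None,say=True):
    """rows (25mm / 5deg units) to go straight to goal with tool down at yaw (deg of tool x)"""
    s=sense();p,R=(np.array(s["position"]),np.array(s["tool_rot"]))
    y0=np.degrees(np.arctan2(R[1,0],R[0,0]))
    if start is not None: p,y0=np.array(start[:3],float),start[3]
    goal=np.array(goal,float);dy=(yaw-y0+180)%360-180
    D=goal-p
    n=n or int(np.ceil(max(np.linalg.norm(D)/.024,abs(dy)/5,1)))
    rows=[]
    for i in range(n):
        y0r=np.radians(y0);X=np.array([np.cos(y0r),np.sin(y0r),0]);Y=np.array([np.sin(y0r),-np.cos(y0r),0])
        d=p; want=p+(goal-p)/(n-i); e=want-p
        t=np.round([e@X/.025,e@Y/.025,-e[2]/.025],2); sp=round(-((yaw-y0+180)%360-180)/(n-i)/5,2)
        p=p+.025*(t[0]*X+t[1]*Y+t[2]*np.array([0,0,-1])); y0-=sp*5
        rows.append([grip,*map(float,t),sp])
    if say: print("n",n,"from",np.round(sense()["position"],4)); 
    for k in range(0,n,10): print([v for r in rows[k:k+10] for v in r])
    return [*p,y0]
E
python3 -c "
from plan import *
plan([.483,-.277,.26],106.6,1)"
```

```text
n 18 from [ 0.1828 -0.5187  0.2313]
[1, 0.81, -0.28, -0.06, np.float64(-0.97), 1, 0.83, -0.22, -0.06, np.float64(-0.97), 1, 0.84, -0.14, -0.06, np.float64(-0.97), 1, 0.85, -0.07, -0.06, np.float64(-0.97), 1, 0.86, -0.0, -0.06, np.float64(-0.97), 1, 0.85, 0.07, -0.07, np.float64(-0.97), 1, 0.84, 0.14, -0.06, np.float64(-0.97), 1, 0.83, 0.21, -0.07, np.float64(-0.97), 1, 0.81, 0.28, -0.06, np.float64(-0.97), 1, 0.78, 0.35, -0.07, np.float64(-0.97)]
[1, 0.75, 0.42, -0.06, np.float64(-0.97), 1, 0.71, 0.48, -0.07, np.float64(-0.97), 1, 0.67, 0.54, -0.06, np.float64(-0.97), 1, 0.62, 0.59, -0.07, np.float64(-0.97), 1, 0.57, 0.64, -0.06, np.float64(-0.96), 1, 0.51, 0.69, -0.07, np.float64(-0.97), 1, 0.45, 0.73, -0.06, np.float64(-0.96), 1, 0.39, 0.76, -0.07, np.float64(-0.97)]
```

jog_arm(
  targets=[1,0.81,-0.28,-0.06,-0.97,1,0.83,-0.22,-0.06,-0.97,1,0.84,-0.14,-0.06,-0.97,1,0.85,-0.07,-0.06,-0.97,1,0.86,0,-0.06,-0.97,1,0.85,0.07,-0.07,-0.97,1,0.84,0.14,-0.06,-0.97,1,0.83,0.21,-0.07,-0.97,1,0.81,0.28,-0.06,-0.97,1,0.78,0.35,-0.07,-0.97],
)

```text
clock: 2.1
position: [0.3499, -0.3839, 0.2472]
tool_rot: [[0.373, 0.928, 0.0], [0.928, -0.373, -0.0], [-0.0, 0.0, -1.0]]
wrist_force: [-0.2, 0.5, -0.2]
opening: 0.0852
grasp_force: 0.0
```

jog_arm(
  targets=[1,0.75,0.42,-0.06,-0.97,1,0.71,0.48,-0.07,-0.97,1,0.67,0.54,-0.06,-0.97,1,0.62,0.59,-0.07,-0.97,1,0.57,0.64,-0.06,-0.96,1,0.51,0.69,-0.07,-0.97,1,0.45,0.73,-0.06,-0.96,1,0.39,0.76,-0.07,-0.97,1,0,0,0,0,1,0,0,0,0],
)

```text
clock: 3.1
position: [0.4829, -0.2771, 0.2599]
tool_rot: [[-0.285, 0.958, -0.0], [0.958, 0.285, -0.0], [0.0, -0.0, -1.0]]
wrist_force: [0.0, 0.5, 0.4]
opening: 0.085
grasp_force: 0.0
```

```bash
sed -i 's/sp=round(-(/sp=float(round(-(/; s#(n-i)/5,2); *$#(n-i)/5,2))#' plan.py; sed -n 16p plan.py; python3 - <<'E'
from h import *
m=camera_model("wrist"); im=capture("wrist"); cv2.imwrite("pics/w1.png",im[...,::-1])
print(np.round(m["intrinsics"],1).tolist(),np.round(m["extrinsics"],3).tolist())
s=sense(); print(s["clock"],np.round(s["position"],3),np.round(s["tool_rot"],3).tolist())
for l in ["dish_bar","snack_dish","biscotto_a_mid","wafer_a_mid"]:
    print(l,[(round(float(b["conf"]),2),np.round(b["extent"]).tolist()) for b in boxes_of("wrist",l)[:4]])
E
```

```text
p=p+.025*(t[0]*X+t[1]*Y+t[2]*np.array([0,0,-1])); y0-=sp*5
[[347.7, 0.0, 319.3], [0.0, 347.7, 237.6], [0.0, 0.0, 1.0]] [[0.959, -0.273, -0.081, 0.461], [0.285, 0.918, 0.276, -0.207], [-0.001, -0.288, 0.958, 0.403], [0.0, 0.0, 0.0, 1.0]]
3.15 [ 0.483 -0.277  0.26 ] [[-0.284, 0.959, -0.0], [0.959, 0.284, -0.0], [0.0, -0.0, -1.0]]
dish_bar [(0.8, [325.0, 228.0, 222.0, 233.0]), (0.66, [378.0, 179.0, 364.0, 354.0])]
snack_dish [(0.6, [325.0, 230.0, 221.0, 234.0])]
biscotto_a_mid [(0.72, [304.0, 222.0, 29.0, 98.0])]
wafer_a_mid [(0.58, [342.0, 210.0, 19.0, 114.0])]
```

View pics/w1.png

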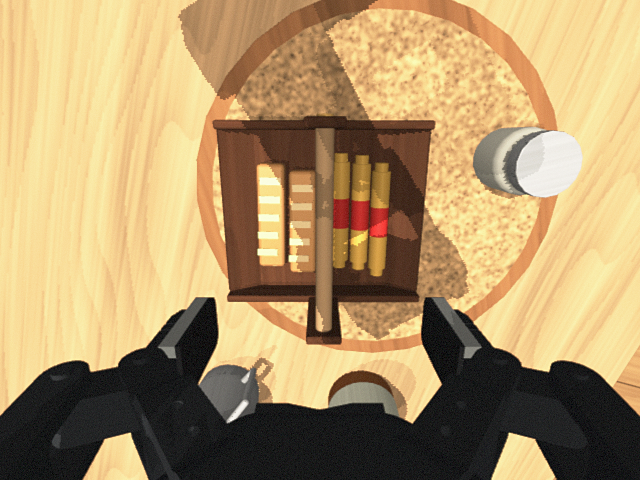

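The wrist view shows the bar running from (325,128) to (323,332). The biscotti are to its left, the wafers to its right, and the jar is at (525,162).

```bash
python3 - <<'E'
from h import *
from plan import plan
b=ray("wrist",[[325,128],[323,332]],.137); m=b.mean(0); d=b[0]-b[1]
yaw=np.degrees(np.arctan2(d[1],d[0])); print(b.round(4),m.round(4),np.linalg.norm(d),yaw)
print("jar",ray("wrist",[548,163],.12)[0])
e=plan([m[0],m[1],.21],yaw,1); e=plan([m[0],m[1],.137-.0187],yaw,1,start=e)
E
```

```text
Traceback (most recent call last):
  File "plan.py", line 15
    t=np.round([e@X/.025,e@Y/.025,-e[2]/.025],2); sp=float(round(-((yaw-y0+180)%360-180)/(n-i)/5,2)
                                                          ^
SyntaxError: '(' was never closed
```

```bash
sed -i '15s/$/)/' plan.py; python3 - <<'E'
from h import *
from plan import plan
b=ray("wrist",[[325,128],[323,332]],.137); m=b.mean(0); d=b[0]-b[1]
yaw=np.degrees(np.arctan2(d[1],d[0])); print(b.round(4),m.round(4),np.linalg.norm(d),yaw)
print("jar",ray("wrist",[548,163],.12)[0])
e=plan([m[0],m[1],.21],yaw,1); e=plan([m[0],m[1],.137-.0187],yaw,1,start=e)
E
```

```text
[[ 0.4637 -0.2026  0.137 ]
 [ 0.511  -0.3653  0.137 ]] [ 0.4874 -0.284   0.137 ] 0.1693794340300717 106.19165966051938
jar [ 0.6423628  -0.17726418  0.12      ]
n 3 from [ 0.4825 -0.2776  0.2601]
[1, -0.1, 0.04, 0.67, 0.02, 1, -0.1, 0.04, 0.67, 0.02, 1, -0.1, 0.04, 0.66, 0.03]
n 4 from [ 0.4825 -0.2776  0.2601]
[1, 0.0, -0.0, 0.92, -0.0, 1, 0.0, -0.0, 0.92, -0.0, 1, 0.0, -0.0, 0.92, -0.0, 1, 0.0, -0.0, 0.91, -0.0]
```

jog_arm(
  targets=[1,-0.1,0.04,0.67,0,1,-0.1,0.04,0.67,0,1,-0.1,0.04,0.66,0,1,0,0,0.9,0,1,0,0,0.9,0,1,0,0,0.9,0,1,0,0,0.6,0,1,0,0,0.37,0,-1,0,0,0,0,-1,0,0,0,0],
)

```text
clock: 4.35
position: [0.4881, -0.2838, 0.119]
tool_rot: [[-0.285, 0.958, 0.001], [0.958, 0.285, -0.001], [-0.001, 0.0, -1.0]]
wrist_force: [-0.1, -1.1, 0.3]
opening: 0.0589
grasp_force: 0.0
```

jog_arm(
  targets=[-1,0,0,0,0,-1,0,0,0,0,-1,0,0,0,0,-1,0,0,0,0,-1,0,0,0,0,-1,0,0,0,0],
)

```text
clock: 4.95
position: [0.4883, -0.2836, 0.119]
tool_rot: [[-0.286, 0.958, 0.001], [0.958, 0.286, -0.001], [-0.001, 0.001, -1.0]]
wrist_force: [-0.4, 0.8, 4.4]
opening: 0.0121
grasp_force: 58.6
```

```bash
python3 - <<'E'
from plan import *
s=sense()["position"]
e=plan([.611,.184,.235],76.2,-1,n=26,start=[*(s[:2]),.299,106.6])
E
```

```text
n 26 from [ 0.4883 -0.2836  0.119 ]
[-1, 0.64, 0.39, 0.1, 0.23, -1, 0.64, 0.37, 0.1, 0.23, -1, 0.65, 0.36, 0.1, 0.23, -1, 0.66, 0.35, 0.1, 0.23, -1, 0.66, 0.33, 0.1, 0.23, -1, 0.67, 0.32, 0.1, 0.23, -1, 0.68, 0.31, 0.1, 0.23, -1, 0.68, 0.29, 0.1, 0.24, -1, 0.69, 0.28, 0.1, 0.23, -1, 0.69, 0.27, 0.1, 0.24]
[-1, 0.7, 0.25, 0.1, 0.23, -1, 0.71, 0.24, 0.1, 0.24, -1, 0.71, 0.22, 0.1, 0.23, -1, 0.71, 0.21, 0.1, 0.24, -1, 0.72, 0.19, 0.1, 0.23, -1, 0.72, 0.18, 0.1, 0.24, -1, 0.73, 0.16, 0.1, 0.23, -1, 0.73, 0.15, 0.1, 0.24, -1, 0.73, 0.13, 0.1, 0.23, -1, 0.73, 0.12, 0.09, 0.24]
[-1, 0.74, 0.1, 0.09, 0.23, -1, 0.74, 0.09, 0.1, 0.24, -1, 0.74, 0.07, 0.09, 0.23, -1, 0.74, 0.06, 0.1, 0.24, -1, 0.74, 0.04, 0.09, 0.23, -1, 0.75, 0.03, 0.1, 0.24]
```

jog_arm(
  targets=[-1,0,0,-0.2,0,-1,0,0,-0.5,0,-1,0,0,-0.8,0,-1,0,0,-0.9,0,-1,0,0,-0.9,0,-1,0,0,-0.9,0,-1,0,0,-0.9,0,-1,0,0,-0.9,0,-1,0,0,-0.8,0,-1,0,0,-0.4,0],
)

```text
clock: 5.95
position: [0.4879, -0.2834, 0.2993]
tool_rot: [[-0.286, 0.958, 0.0], [0.958, 0.286, -0.0], [-0.0, 0.0, -1.0]]
wrist_force: [0.3, -0.7, -5.8]
opening: 0.0122
grasp_force: 58.6
```

jog_arm(
  targets=[-1,0.4,0.25,0,0.23,-1,0.64,0.37,0.1,0.23,-1,0.65,0.36,0.1,0.23,-1,0.66,0.35,0.1,0.23,-1,0.66,0.33,0.1,0.23,-1,0.67,0.32,0.1,0.23,-1,0.68,0.31,0.1,0.23,-1,0.68,0.29,0.1,0.24,-1,0.69,0.28,0.1,0.23,-1,0.69,0.27,0.1,0.24],
)

```text
clock: 6.95
position: [0.5332, -0.1096, 0.2746]
tool_rot: [[-0.086, 0.996, -0.003], [0.996, 0.086, 0.001], [0.001, -0.002, -1.0]]
wrist_force: [-0.0, -0.4, -5.6]
opening: 0.0123
grasp_force: 58.6
```

jog_arm(
  targets=[-1,0.7,0.25,0.1,0.23,-1,0.71,0.24,0.1,0.24,-1,0.71,0.22,0.1,0.23,-1,0.71,0.21,0.1,0.24,-1,0.72,0.19,0.1,0.23,-1,0.72,0.18,0.1,0.24,-1,0.73,0.16,0.1,0.23,-1,0.73,0.15,0.1,0.24,-1,0.73,0.13,0.1,0.23,-1,0.73,0.12,0.09,0.24],
)

```text
clock: 7.95
position: [0.5803, 0.0701, 0.2497]
tool_rot: [[0.118, 0.993, -0.003], [0.993, -0.118, 0.0], [-0.0, -0.003, -1.0]]
wrist_force: [-0.2, 0.3, -5.4]
opening: 0.0123
grasp_force: 58.6
```

jog_arm(
  targets=[-1,0.74,0.1,0.1,0.23,-1,0.74,0.09,0.1,0.24,-1,0.74,0.07,0.1,0.23,-1,0.74,0.06,0.1,0.24,-1,0.74,0.04,0.1,0.23,-1,0.7,0.03,0.1,0.24,-1,0.3,0.15,0.1,0,-1,0,0,0,0,-1,0,0,0,0],
)

```text
clock: 8.85
position: [0.614, 0.1819, 0.233]
tool_rot: [[0.238, 0.971, -0.001], [0.971, -0.238, -0.001], [-0.001, -0.001, -1.0]]
wrist_force: [0.4, 0.2, -4.8]
opening: 0.012
grasp_force: 58.6
```

```bash
python3 - <<'E'
from h import *
for n in ["top","scene","wrist"]:
    cv2.imwrite(f"pics/{n}1.png",capture(n)[...,::-1])
p=mask("top","waste_tub"); print("tub",rect(ray("top",p,.1)))
s=cv2.imread("pics/scene1.png")[60:420,40:520]; w=cv2.imread("pics/wrist1.png")[:,:]
cv2.imwrite("pics/c1.png",np.hstack([cv2.resize(s,(400,300)),cv2.resize(w,(400,300))]))
E
```

```text
waste_tub [(0.82, [241.0, 269.0, 114.0, 113.0]), (0.31, [118.0, 240.0, 44.0, 33.0])]
tub (array([532., 206.]), array([248., 319.]), 75.8)
```

View pics/c1.png

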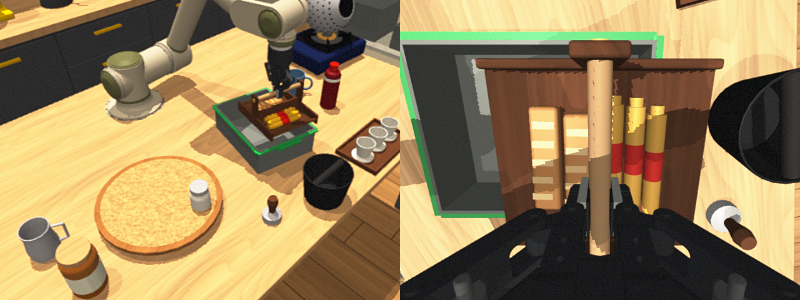

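jog_arm(
  targets=[-1,0,-0.04,0.3,0,-1,0,-0.04,0.5,0,-1,0,-0.04,0.6,0,-1,0,-0.04,0.5,0,-1,0,0,0.3,0,-1,0,-0.21,0.2,0,-1,0,-0.21,0.2,0,-1,0,-0.21,0.2,0,-1,0,0,0,0],
)

```text
clock: 9.95
position: [0.5942, 0.1876, 0.1636]
tool_rot: [[0.238, 0.971, -0.0], [0.971, -0.238, 0.0], [0.0, -0.0, -1.0]]
wrist_force: [-0.6, -0.7, 0.2]
opening: 0.0121
grasp_force: 59.9
```

jog_arm(
  targets=[-1,0,-0.17,0.2,0,-1,0,-0.17,0.2,0,-1,0,-0.17,0.2,0,-1,0,0,0,0],
)

```text
clock: 10.35
position: [0.5822, 0.1905, 0.148]
tool_rot: [[0.238, 0.971, -0.0], [0.971, -0.238, -0.0], [-0.0, -0.0, -1.0]]
wrist_force: [0.5, -0.3, 1.5]
opening: 0.0118
grasp_force: 61.7
```

```bash
python3 - <<'E'
from h import *
for n in ["top","scene","wrist"]:
    cv2.imwrite(f"pics/{n}2.png",capture(n)[...,::-1])
s=sense();print(np.round(s["wrist_force"],1),np.round(s["moment"],2))
p=mask("top","waste_tub"); print("tub",rect(ray("top",p,.1)))
s=cv2.imread("pics/scene2.png")[120:280,260:460]; w=cv2.imread("pics/wrist2.png")[:,:]
cv2.imwrite("pics/c2.png",np.hstack([cv2.resize(s,(500,400),interpolation=cv2.INTER_CUBIC),cv2.resize(w,(300,400))]))
E
```

```text
[-1.  -0.1  1.4] [-0.12 -0.24 -0.1 ]
waste_tub [(0.71, [503.0, 226.0, 46.0, 42.0]), (0.57, [240.0, 260.0, 112.0, 128.0])]
tub (array([ 611., -520.]), array([ 91., 139.]), 26.1)
```

View pics/c2.png

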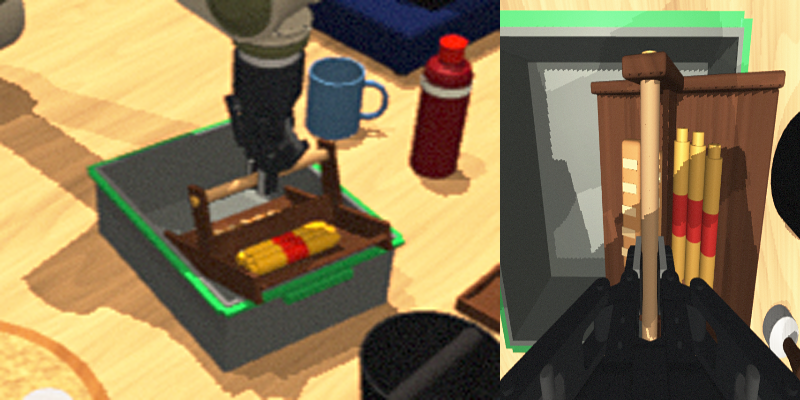

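The dish is tilting about 20° on the far rim as planned, and it clears the tub walls. I'll continue tilting it.

jog_arm(
  targets=[-1,0,-0.14,0.24,0,-1,0,-0.14,0.24,0,-1,0,-0.14,0.24,0,-1,0,0,0,0],
)

```text
clock: 10.95
position: [0.5714, 0.193, 0.1291]
tool_rot: [[0.238, 0.971, -0.003], [0.971, -0.238, -0.0], [-0.001, -0.003, -1.0]]
wrist_force: [0.1, -0.5, -2.0]
opening: 0.0115
grasp_force: 63.6
```

jog_arm(
  targets=[-1,0,-0.1,0.24,0,-1,0,-0.08,0.24,0,-1,0,-0.08,0.22,0,-1,0,0,0,0],
)

```text
clock: 11.35
position: [0.5674, 0.1943, 0.118]
tool_rot: [[0.238, 0.971, 0.008], [0.971, -0.238, -0.0], [0.002, 0.008, -1.0]]
wrist_force: [-12.5, -4.0, 35.5]
opening: 0.0121
grasp_force: 68.2
```

```bash
python3 - <<'E'
from h import *
for n in ["top","scene","wrist"]:
    cv2.imwrite(f"pics/{n}3.png",capture(n)[...,::-1])
for r in trace("top","waste_tub")[:2]:
    v,u=np.nonzero(r["pixels"]); print("tub",rect(ray("top",np.c_[u,v],.1)))
s=cv2.imread("pics/scene3.png")[120:280,260:460]; w=cv2.imread("pics/wrist3.png")[:,:]
cv2.imwrite("pics/c3.png",np.hstack([cv2.resize(s,(500,400),interpolation=cv2.INTER_CUBIC),cv2.resize(w,(300,400))]))
E
```

```text
tub (array([532., 208.]), array([250., 320.]), 75.7)
tub (array([ 435., -545.]), array([ 81., 118.]), 13.5)
```

View pics/c3.png

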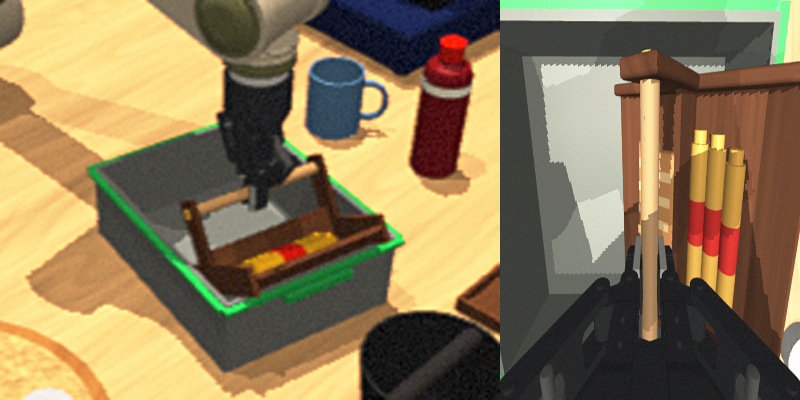

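The lip is now on the tub floor at about 38° of tilt, and the tub hasn't moved. Next I'll swing the bar over the resting lip.

jog_arm(
  targets=[-1,0,-0.26,-0.05,0,-1,0,-0.26,-0.05,0],
)

```text
clock: 11.75
position: [0.558, 0.1967, 0.1195]
tool_rot: [[0.239, 0.971, 0.015], [0.971, -0.239, -0.0], [0.003, 0.014, -1.0]]
wrist_force: [3.9, -2.0, 5.1]
opening: 0.0124
grasp_force: 66.3
```

jog_arm(
  targets=[-1,0,-0.26,-0.04,0,-1,0,-0.26,-0.03,0],
)

```text
clock: 11.95
position: [0.5445, 0.2001, 0.1202]
tool_rot: [[0.239, 0.971, 0.012], [0.971, -0.239, -0.0], [0.003, 0.012, -1.0]]
wrist_force: [7.7, -3.3, 9.9]
opening: 0.012
grasp_force: 66.6
```

```bash
python3 - <<'E'
from h import *
for n in ["top","scene","wrist"]:
    cv2.imwrite(f"pics/{n}4.png",capture(n)[...,::-1])
for r in trace("top","waste_tub")[:1]:
    v,u=np.nonzero(r["pixels"]); print("tub",rect(ray("top",np.c_[u,v],.1)))
s=cv2.imread("pics/scene4.png")[120:280,260:460]; w=cv2.imread("pics/wrist4.png")[:,:]
cv2.imwrite("pics/c4.png",np.hstack([cv2.resize(s,(500,400),interpolation=cv2.INTER_CUBIC),cv2.resize(w,(300,400))]))
E
```

```text
tub (array([533., 207.]), array([250., 320.]), 76.3)
```

View pics/c4.png

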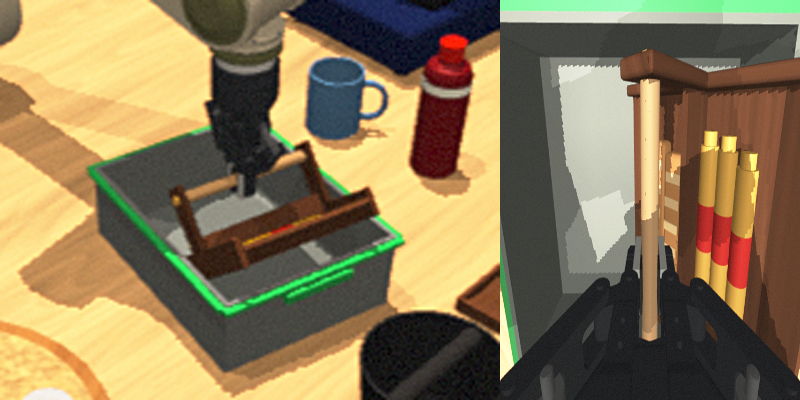

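jog_arm(
  targets=[-1,0,-0.26,0.02,0,-1,0,-0.28,0,0,-1,0,-0.28,0.02,0],
)

```text
clock: 12.45
position: [0.524, 0.2054, 0.1189]
tool_rot: [[0.239, 0.971, 0.01], [0.971, -0.239, 0.001], [0.003, 0.01, -1.0]]
wrist_force: [0.6, 0.2, 18.8]
opening: 0.0123
grasp_force: 69.6
```

jog_arm(
  targets=[-1,0,-0.3,0.03,0,-1,0,-0.12,0.03,0,-1,0,0,0,0,-1,0,0,0,0],
)

```text
clock: 12.85
position: [0.5139, 0.2079, 0.1179]
tool_rot: [[0.238, 0.971, 0.011], [0.971, -0.238, 0.001], [0.003, 0.01, -1.0]]
wrist_force: [3.5, -1.7, 18.4]
opening: 0.0122
grasp_force: 69.5
```

```bash
python3 - <<'E'
from h import *
for n in ["top","scene","wrist"]:
    cv2.imwrite(f"pics/{n}5.png",capture(n)[...,::-1])
for r in trace("top","waste_tub")[:1]:
    v,u=np.nonzero(r["pixels"]); print("tub",rect(ray("top",np.c_[u,v],.1)))
for l in ["biscotto_a_mid","wafer_a_mid"]:
  for n in ["top","scene","wrist"]:
    print(l,n,[(round(float(b["conf"]),2),np.round(b["extent"]).tolist()) for b in boxes_of(n,l)[:4]])
s=cv2.imread("pics/scene5.png")[120:280,260:460]; w=cv2.imread("pics/wrist5.png")[:,:]
cv2.imwrite("pics/c5.png",np.hstack([cv2.resize(s,(500,400),interpolation=cv2.INTER_CUBIC),cv2.resize(w,(300,400))]))
E
```

```text
tub (array([533., 207.]), array([250., 321.]), 76.5)
biscotto_a_mid top [(0.54, [258.0, 258.0, 12.0, 4.0])]
biscotto_a_mid scene []
biscotto_a_mid wrist [(0.77, [374.0, 261.0, 55.0, 159.0]), (0.64, [505.0, 269.0, 77.0, 207.0])]
wafer_a_mid top [(0.47, [257.0, 243.0, 12.0, 9.0])]
wafer_a_mid scene []
wafer_a_mid wrist [(0.69, [469.0, 255.0, 57.0, 195.0]), (0.24, [375.0, 261.0, 52.0, 158.0])]
```

View pics/c5.png

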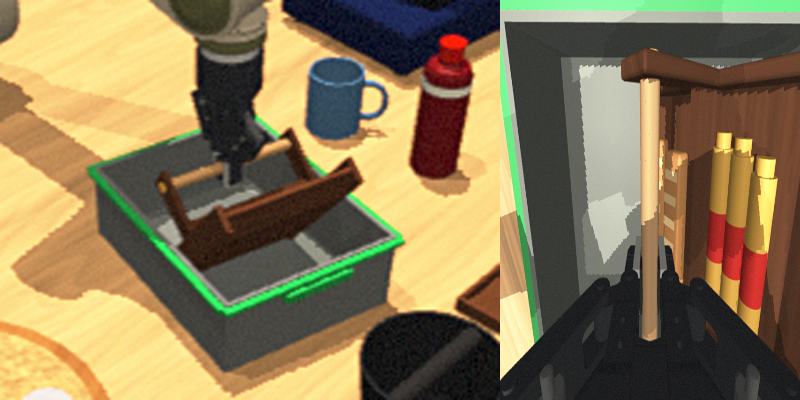

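```bash
python3 - <<'E'
from h import *
s=sense();p=np.array(s["position"])+[0,0,.0187];R=np.array(s["tool_rot"]);X=R[:,0];U=-R[:,1]
def proj(cam,P):
    m=camera_model(cam);E=np.array(m["extrinsics"]);q=E[:3,:3].T@(P-E[:3,3]);K=m["intrinsics"]
    return [round(K[0][0]*q[0]/-q[2]+K[0][2],1),round(K[1][1]*-q[1]/-q[2]+K[1][2],1)]
print("bar ends",proj("scene",p+.082*X),proj("scene",p-.082*X))
for th in range(35,75,5):
    c,si=np.cos(np.radians(th)),np.sin(np.radians(th))
    f=lambda x,z,y:p+y*X+(x*c+z*si)*U+np.array([0,0,-x*si+z*c])
    print(th,[proj("scene",f(-.1,-.072,y)) for y in(.09,-.09)],"divtop wrist",proj("wrist",f(.0,-.047,.0)),"lip+ wrist",proj("wrist",f(.1,-.072,.0)), "z lip",round(f(.1,-.072,0)[2],3))
cv2.imwrite("pics/c6.png",cv2.resize(cv2.imread("pics/wrist5.png")[90:390,240:640],(800,600)))
E
```

```text
bar ends [np.float64(373.2), np.float64(178.6)] [np.float64(326.0), np.float64(195.7)]
35 [[np.float64(400.7), np.float64(198.8)], [np.float64(346.9), np.float64(220.0)]] divtop wrist [np.float64(373.4), np.float64(283.3)] lip+ wrist [np.float64(263.0), np.float64(239.2)] z lip 0.02
40 [[np.float64(401.0), np.float64(195.7)], [np.float64(346.9), np.float64(216.8)]] divtop wrist [np.float64(380.7), np.float64(285.4)] lip+ wrist [np.float64(277.7), np.float64(237.9)] z lip 0.017
45 [[np.float64(401.1), np.float64(192.4)], [np.float64(346.7), np.float64(213.4)]] divtop wrist [np.float64(387.8), np.float64(287.7)] lip+ wrist [np.float64(292.2), np.float64(237.1)] z lip 0.015
50 [[np.float64(401.0), np.float64(188.9)], [np.float64(346.3), np.float64(209.8)]] divtop wrist [np.float64(394.7), np.float64(290.3)] lip+ wrist [np.float64(306.7), np.float64(236.6)] z lip 0.014
55 [[np.float64(400.7), np.float64(185.3)], [np.float64(345.7), np.float64(206.1)]] divtop wrist [np.float64(401.4), np.float64(293.2)] lip+ wrist [np.float64(321.2), np.float64(236.5)] z lip 0.013
60 [[np.float64(400.1), np.float64(181.6)], [np.float64(345.0), np.float64(202.3)]] divtop wrist [np.float64(407.8), np.float64(296.5)] lip+ wrist [np.float64(335.7), np.float64(236.7)] z lip 0.014
65 [[np.float64(399.4), np.float64(177.8)], [np.float64(344.0), np.float64(198.4)]] divtop wrist [np.float64(414.0), np.float64(300.0)] lip+ wrist [np.float64(350.2), np.float64(237.3)] z lip 0.016
70 [[np.float64(398.4), np.float64(174.1)], [np.float64(342.9), np.float64(194.4)]] divtop wrist [np.float64(419.8), np.float64(303.9)] lip+ wrist [np.float64(364.9), np.float64(238.3)] z lip 0.018
```

View pics/c6.png

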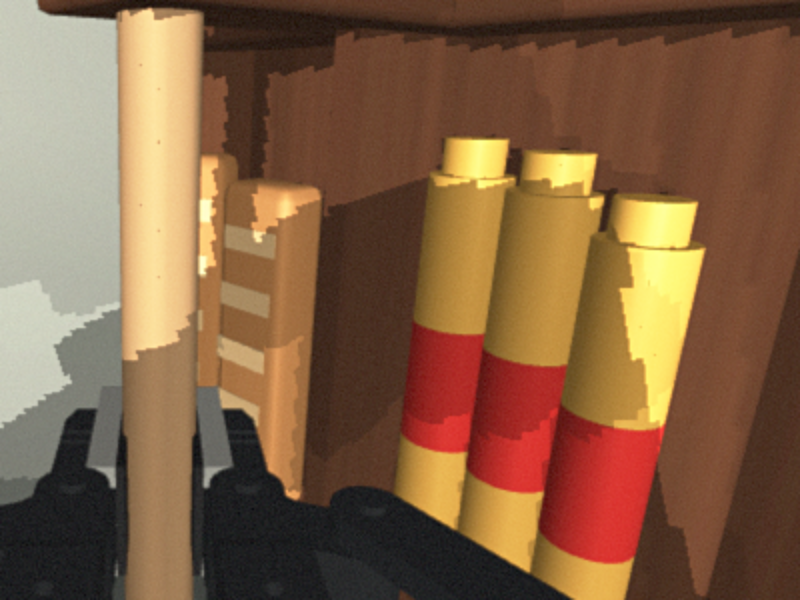

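The biscotti at crop (260,330) are still on the dish, and the wafers rest against the divider. The tilt is about 53°, so I'll go further.

jog_arm(
  targets=[-1,0,-0.28,0.02,0,-1,0,-0.28,0.02,0,-1,0,0,0,0,-1,0,0,0,0],
)

```text
clock: 13.75
position: [0.4992, 0.2116, 0.1155]
tool_rot: [[0.238, 0.971, 0.007], [0.971, -0.238, 0.001], [0.003, 0.007, -1.0]]
wrist_force: [1.7, -0.8, 10.9]
opening: 0.0123
grasp_force: 69.8
```

```bash
cat >> h.py <<'E'
def look():
    for n in ["scene","wrist"]:
        im=capture(n)
        for l in ["biscotto_a_mid","wafer_a_mid"]:
            print(l,n,[(round(float(b["conf"]),2),np.round(b["extent"]).tolist()) for b in boxes_of(n,l)[:4]])
        if n=="scene":
            r=trace(n,"snack_dish")
            if r:
                v,u=np.nonzero(r[0]["pixels"]); i=u.argmax(); k=(u>395); print("dish ext",np.round(r[0]["extent"]),"right pix",u[i],v[i],"top of right part",v[k].min() if k.any() else None)
        cv2.imwrite(f"pics/l_{n}_{sense()['clock']:.2f}.png",im[...,::-1])
E
python3 -c "
from h import *
look()"
```

```text
biscotto_a_mid scene []
wafer_a_mid scene []
dish ext [360. 199.  80.  59.] right pix 400 185 top of right part 178
biscotto_a_mid wrist [(0.79, [353.0, 235.0, 26.0, 116.0])]
wafer_a_mid wrist [(0.84, [481.0, 261.0, 65.0, 201.0])]
```

jog_arm(
  targets=[-1,0,-0.2,0.02,0,-1,0,-0.2,0.03,0,-1,0,0,0,0,-1,0,0,0,0],
)

```text
clock: 14.5
position: [0.489, 0.214, 0.1138]
tool_rot: [[0.238, 0.971, 0.005], [0.971, -0.238, 0.001], [0.002, 0.005, -1.0]]
wrist_force: [1.3, 1.2, 8.1]
opening: 0.0121
grasp_force: 68.6
```

```bash
python3 -c "
from h import *
look()
import glob
w=cv2.imread(sorted(glob.glob('pics/l_wrist*'))[-1])[60:420,160:640];s=cv2.imread(sorted(glob.glob('pics/l_scene*'))[-1])[120:280,280:440]
cv2.imwrite('pics/c7.png',np.hstack([cv2.resize(w,(480,360)),cv2.resize(s,(320,360))]))"
```

```text
biscotto_a_mid scene [(0.5, [230.0, 308.0, 158.0, 124.0])]
wafer_a_mid scene []
dish ext [360. 198.  81.  60.] right pix 398 180 top of right part 177
biscotto_a_mid wrist [(0.96, [360.0, 244.0, 40.0, 134.0])]
wafer_a_mid wrist [(0.56, [489.0, 262.0, 66.0, 203.0])]
```

View pics/c7.png

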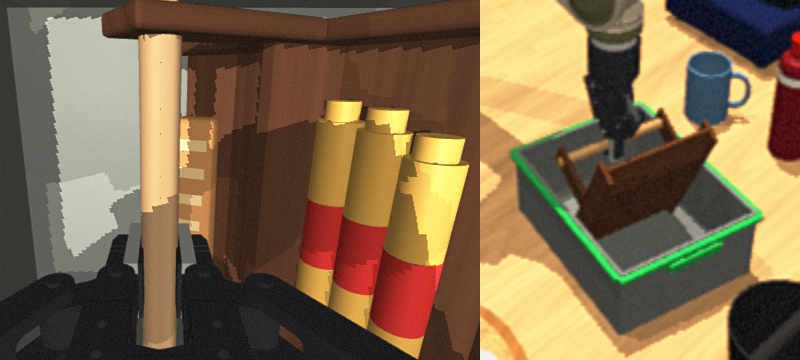

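The dish is at about 63°, the wafers are in place, and the biscotti are down at the lip near crop (195,190). I'll lift slightly so they can slide off.

jog_arm(
  targets=[-1,0,0,-0.6,0,-1,0,0,-0.5,0,-1,0,0,0,0],
)

```text
clock: 15.15
position: [0.4878, 0.2138, 0.1405]
tool_rot: [[0.238, 0.971, 0.001], [0.971, -0.238, 0.0], [0.001, 0.001, -1.0]]
wrist_force: [1.6, 0.4, -4.6]
opening: 0.0121
grasp_force: 67.2
```

```bash
cat >> h.py <<'E'
def proj(cam,P):
    m=camera_model(cam);E=np.array(m["extrinsics"]);q=E[:3,:3].T@(P-E[:3,3]);K=m["intrinsics"]
    return np.round([K[0][0]*q[0]/-q[2]+K[0][2],K[1][1]*-q[1]/-q[2]+K[1][2]])
def dishpt(th,x,z,y=0,cam="wrist"):
    s=sense();p=np.array(s["position"])+[0,0,.0187];R=np.array(s["tool_rot"]);X=R[:,0];U=-R[:,1]
    c,si=np.cos(np.radians(th)),np.sin(np.radians(th))
    return proj(cam,p+y*X+(x*c+z*si)*U+np.array([0,0,-x*si+z*c]))
E
python3 -c "
from h import *
look()
for th in (40,50,60,65):
  print(th,'lipL scene',dishpt(th,-.1,-.072,.09,'scene'),dishpt(th,-.1,-.072,-.09,'scene'),'far wafer ',dishpt(th,-.05,-.079),'near',dishpt(th,-.012,-.079),'bisc on floor x=.05',dishpt(th,.05,-.079),'on lip',dishpt(th,.085,-.07))
w=cv2.imread('pics/w1.png');"
```

```text
biscotto_a_mid scene []
wafer_a_mid scene []
dish ext [358. 190.  81.  63.] right pix 399 177 top of right part 171
biscotto_a_mid wrist [(0.82, [292.0, 232.0, 19.0, 122.0])]
wafer_a_mid wrist [(0.63, [480.0, 259.0, 64.0, 200.0])]
40 lipL scene [395. 185.] [341. 205.] far wafer  [506. 292.] near [430. 272.] bisc on floor x=.05 [340. 249.] on lip [292. 242.]
50 lipL scene [395. 178.] [341. 198.] far wafer  [533. 308.] near [453. 281.] bisc on floor x=.05 [364. 251.] on lip [319. 241.]
60 lipL scene [394. 171.] [339. 191.] far wafer  [559. 328.] near [475. 291.] bisc on floor x=.05 [390. 254.] on lip [346. 242.]
65 lipL scene [394. 167.] [338. 187.] far wafer  [572. 340.] near [486. 297.] bisc on floor x=.05 [402. 256.] on lip [360. 243.]
```

jog_arm(
  targets=[-1,0,0.2,-0.5,0,-1,0,0.4,-0.6,0,-1,0,0.4,-0.6,0,-1,0,0.2,-0.4,0,-1,0,0,0,0],
)

```text
clock: 16.0
position: [0.5174, 0.2065, 0.1934]
tool_rot: [[0.239, 0.971, 0.002], [0.971, -0.239, 0.0], [0.001, 0.002, -1.0]]
wrist_force: [-1.1, -1.2, -6.1]
opening: 0.0124
grasp_force: 67.1
```

```bash
python3 -c "
from h import *
look()
for th in (40,50,60,65):
  print(th,'lipL scene',dishpt(th,-.1,-.072,.09,'scene'),'far wafer ',dishpt(th,-.05,-.079),'near',dishpt(th,-.012,-.079),'bisc on floor x=.05',dishpt(th,.05,-.079),'on lip',dishpt(th,.085,-.07))
b=boxes_of('wrist','biscotto_a_mid')
for q in b: print(ray('wrist',q['extent'][:2],.025).round(3))
capture('top')
for n in ('top','wrist'):
  for q in trace(n,'biscotto_a_mid'):
    v,u=np.nonzero(q['pixels']);print(n,round(q['conf'],2),q['extent'],rect(ray(n,np.c_[u,v],.025)))
print(sense()['wrist_force'])
"
```

```text
biscotto_a_mid scene [(0.64, [365.0, 183.0, 88.0, 71.0])]
wafer_a_mid scene []
dish ext [365. 181.  84.  72.] right pix 407 165 top of right part 158
biscotto_a_mid wrist [(0.96, [269.0, 227.0, 29.0, 121.0]), (0.73, [480.0, 259.0, 65.0, 199.0])]
wafer_a_mid wrist [(0.79, [480.0, 260.0, 64.0, 198.0])]
40 lipL scene [404. 174.] far wafer  [506. 292.] near [430. 272.] bisc on floor x=.05 [340. 249.] on lip [292. 242.]
50 lipL scene [404. 167.] far wafer  [533. 308.] near [453. 281.] bisc on floor x=.05 [364. 251.] on lip [319. 241.]
60 lipL scene [403. 159.] far wafer  [559. 328.] near [475. 291.] bisc on floor x=.05 [389. 254.] on lip [346. 242.]
65 lipL scene [402. 155.] far wafer  [572. 339.] near [486. 297.] bisc on floor x=.05 [402. 256.] on lip [360. 243.]
[[0.468 0.209 0.025]]
[[0.654 0.13  0.025]]
top 0.5 [242.2, 227.6, 47.0, 17.1] (array([626., 216.]), array([132.,  14.]), 74.9)
wrist 0.88 [269.2, 225.8, 29.6, 117.1] (array([467., 208.]), array([114.,  23.]), 76.6)
[ 0.33498716 -0.23318761 -4.17650322]
```

```bash
python3 -c "
from h import *
im=capture('wrist')
for r in (180,200,220,240,260):
  print(r,' '.join('%d:%d,%d,%d'%(c,*im[r-1:r+2,c-2:c+3].mean((0,1))) for c in range(235,425,8)))
for a in range(6): print(np.round(sense()['wrist_force'],1)[2]); capture('wrist')
"
```

```text
180 235:174,176,162 243:174,176,162 251:199,159,117 259:252,216,134 267:250,203,124 275:115,79,47 283:92,88,78 291:131,132,123 299:170,155,131 307:228,181,125 315:245,207,142 323:237,193,134 331:226,178,123 339:131,97,67 347:124,76,50 355:82,51,35 363:66,41,28 371:66,42,27 379:102,64,44 387:93,58,40 395:85,53,35 403:92,57,38 411:91,56,38 419:93,58,39
200 235:170,171,159 243:170,172,159 251:181,160,132 259:252,215,133 267:251,204,125 275:120,82,49 283:93,84,71 291:128,129,119 299:165,153,130 307:228,181,124 315:245,207,143 323:237,193,134 331:225,177,122 339:127,93,65 347:124,76,52 355:69,43,29 363:66,41,29 371:77,49,34 379:98,62,43 387:54,34,24 395:51,33,23 403:56,35,24 411:53,33,22 419:58,37,24
220 235:195,197,182 243:195,196,181 251:193,186,167 259:251,213,131 267:251,213,130 275:138,93,54 283:96,82,65 291:136,138,127 299:181,170,147 307:227,179,125 315:244,206,142 323:233,188,130 331:225,177,122 339:120,85,59 347:87,53,36 355:67,42,29 363:65,41,28 371:66,41,28 379:52,33,23 387:54,35,24 395:52,35,25 403:56,35,25 411:54,34,24 419:63,40,28
240 235:189,191,176 243:190,193,177 251:188,192,177 259:252,221,136 267:252,226,139 275:169,118,69 283:105,83,62 291:126,127,118 299:124,114,100 307:226,178,123 315:244,205,142 323:236,191,133 331:224,176,122 339:97,70,49 347:70,44,30 355:72,45,30 363:75,47,32 371:81,50,35 379:58,35,23 387:59,36,25 395:52,33,23 403:56,35,24 411:54,34,23 419:66,42,28
260 235:185,186,172 243:186,189,174 251:186,188,173 259:247,203,121 267:252,224,136 275:194,139,82 283:116,89,63 291:116,118,110 299:122,118,103 307:225,177,122 315:238,196,136 323:177,138,96 331:149,116,81 339:82,59,41 347:68,43,29 355:83,52,36 363:82,52,35 371:79,49,34 379:62,39,26 387:65,42,28 395:57,36,26 403:56,35,24 411:55,35,25 419:66,42,28
-3.9
-4.3
-4.6
-3.6
-3.7
-4.2
```

jog_arm(
  targets=[-1,0,0.3,-0.5,0,-1,0,0.5,-0.5,0,-1,0,0.5,-0.5,0,-1,0,0.3,-0.5,0,-1,0,0,0,0],
)

```text
clock: 17.4
position: [0.5567, 0.1968, 0.2439]
tool_rot: [[0.239, 0.971, 0.004], [0.971, -0.239, 0.0], [0.001, 0.003, -1.0]]
wrist_force: [-0.4, -1.4, -5.1]
opening: 0.0124
grasp_force: 67.1
```

```bash
python3 -c "
from h import *
look()
im=capture('wrist')
for q in trace('wrist','biscotto_a_mid'):
    v,u=np.nonzero(q['pixels']);print(round(q['conf'],2),q['extent'],rect(ray('wrist',np.c_[u,v],.025)))
for r in (190,220,250):
  print(r,' '.join('%d:%d,%d,%d'%(c,*im[r-1:r+2,c-2:c+3].mean((0,1))) for c in range(195,350,7)))
print([dishpt(t,.085,-.07) for t in (40,50,60)],dishpt(60,-.1,-.072,.09,'scene'),dishpt(50,-.1,-.072,.09,'scene'))
"
```

```text
biscotto_a_mid scene [(0.65, [338.0, 209.0, 34.0, 11.0])]
wafer_a_mid scene [(0.69, [438.0, 161.0, 26.0, 60.0])]
dish ext [376. 175.  89.  72.] right pix 419 154 top of right part 148
biscotto_a_mid wrist [(0.95, [237.0, 214.0, 31.0, 104.0])]
wafer_a_mid wrist [(0.84, [479.0, 259.0, 64.0, 199.0])]
0.79 [235.9, 213.7, 31.6, 103.9] (array([465., 209.]), array([112.,  24.]), 76.2)
190 195:170,172,159 202:171,173,160 209:171,173,160 216:171,173,159 223:217,178,123 230:251,209,129 237:228,170,103 244:115,80,48 251:91,81,68 258:128,130,120 265:199,200,185 272:199,200,184 279:198,200,184 286:197,200,182 293:175,177,163 300:185,159,127 307:219,171,118 314:244,205,142 321:240,197,137 328:231,185,128 335:196,151,105 342:118,74,50 349:122,75,50
220 195:184,186,171 202:191,194,177 209:191,194,177 216:193,195,180 223:206,192,164 230:252,227,140 237:252,220,136 244:99,68,40 251:105,78,53 258:120,121,112 265:193,194,179 272:192,194,179 279:192,195,179 286:191,194,178 293:193,195,178 300:178,158,131 307:226,177,123 314:243,203,140 321:239,196,136 328:231,183,127 335:190,147,102 342:66,41,28 349:68,43,30
250 195:138,140,128 202:187,188,173 209:186,188,173 216:187,189,174 223:187,190,176 230:253,216,128 237:252,224,137 244:147,100,59 251:117,112,99 258:115,118,108 265:187,191,174 272:189,192,176 279:117,118,109 286:116,118,108 293:116,118,108 300:138,122,100 307:221,173,119 314:242,202,139 321:238,195,135 328:232,186,128 335:160,123,84 342:67,42,30 349:68,43,29
[array([292., 242.]), array([319., 241.]), array([346., 242.])] [415. 149.] [416. 157.]
```

```bash
python3 -c "
from h import *
im=capture('top')
for l in ('biscotto_a_mid','wafer_a_mid','snack_dish'):
  for q in trace('top',l)[:3]:
    v,u=np.nonzero(q['pixels']);print(l,round(q['conf'],2),np.round(q['extent']),np.round([u.mean(),v.mean()]))
for th in (55,60):
  for y in (-.045,0,.045): print(th,y,'lip',dishpt(th,.1,-.072,y,'top'),'lip mid top',dishpt(th,.085,-.065,y,'top'),'bar',dishpt(th,0,0,y,'top'),'div top',dishpt(th,0,-.047,y,'top'))
from bench import camera_model
print('floor bisc',proj('top',np.array([.466,.209,.02])))
hsv=cv2.cvtColor(im,cv2.COLOR_RGB2HSV)
for r in range(225,285,3): print(r,' '.join('%3d'%im[r,c,0]+('b' if im[r,c,0]>1.35*im[r,c,2] else 'g') for c in range(215,285,3)))
"
```

```text
biscotto_a_mid 0.52 [256. 287.  13.   6.] [256. 285.]
wafer_a_mid 0.45 [258. 220.  11.   8.] [259. 218.]
wafer_a_mid 0.41 [404. 259. 131. 134.] [404. 260.]
snack_dish 0.9 [243. 218.  78.  74.] [254. 213.]
snack_dish 0.55 [381. 219.  24.  29.] [378. 218.]
55 -0.045 lip [259. 249.] lip mid top [258. 247.] bar [253. 243.] div top [258. 230.]
55 0 lip [242. 245.] lip mid top [242. 243.] bar [235. 239.] div top [240. 226.]
55 0.045 lip [226. 241.] lip mid top [225. 239.] bar [217. 234.] div top [223. 221.]
60 -0.045 lip [260. 245.] lip mid top [259. 244.] bar [253. 243.] div top [258. 229.]
60 0 lip [243. 241.] lip mid top [243. 240.] bar [235. 239.] div top [241. 224.]
60 0.045 lip [227. 238.] lip mid top [226. 236.] bar [217. 234.] div top [223. 220.]
floor bisc [244. 282.]
225 169g 168g 167g 167g 165g 164g 147g 166g 169g 160g  64b  63b  53b  62b  61b  61b  62b  62b  63b  62b  54b  55b  82g  81g
228 162g 161g 161g 159g 159g 158g 150g 166g 169g 166g  76b  58b  53b  59b  60b  60b  61b  61b  62b  59b  54b  59b  82g  81g
231 155g 154g 152g 152g 150g 148g 145g 161g 168g 168g  79b  51b  57b  
[... 1461 characters left out ...]
 132g 168g 168g 146g  66b 105g 119g 119g  86g  80g  80g  82g  73g  71g  65g  79b
270 162g 160g 163g 162g 159g 153g 144g 134g 128g 168g 168g 160g  66b  99g 119g 119g  97g  80g  80g  80g  70g  76g  57g 101b
273 169g 169g 169g 164g 157g 150g 143g 132b 118b 163g 164g 161g  74b  90g 119g 119g  98g  80g  80g  79g  70g  76g  55g 119b
276 161g 152g 138g 130g 120g 113g 111g 102b  94b 151g 158g 157g  84b  85g 119g 119g 114g  81g  80g  76g  71g  74g  63g 127b
279 142g 144g 145g 142g 140g 137g 128b 125b 112b 137b 151g 148g 108b  70g  92g 106g 116g  85g  81g  71g  72g  64g  83b 131b
282 148g 147g 147g 144g 140g 137g 129g 127b 114b 100b 129b 135g 121b  96b 132b  87b 102g  86g  81g  71g  76g  57g 111b 129b
```

jog_arm(
  targets=[-1,0,1,0,0,-1,0,0.6,0,0,-1,0,-1,0,0,-1,0,-0.6,0,0,-1,0,1,0,0,-1,0,-1,0,0,-1,0,0,0,0,-1,0,0,0,0],
)

```text
clock: 18.85
position: [0.5553, 0.1972, 0.2429]
tool_rot: [[0.238, 0.971, 0.001], [0.971, -0.238, 0.0], [0.0, 0.001, -1.0]]
wrist_force: [0.5, 0.4, -5.2]
opening: 0.0121
grasp_force: 67.2
```

```bash
python3 -c "
from h import *
look()
im=capture('wrist')
for q in trace('wrist','biscotto_a_mid'):
    v,u=np.nonzero(q['pixels']);print(round(q['conf'],2),q['extent'],rect(ray('wrist',np.c_[u,v],.03)))
print(dishpt(60,-.1,-.072,.09,'scene'),dishpt(50,-.1,-.072,.09,'scene'),dishpt(40,-.1,-.072,.09,'scene'))
for r in (150,175,190,220,250):
  print(r,' '.join('%d:%d,%d,%d'%(c,*im[r-1:r+2,c-2:c+3].mean((0,1))) for c in range(195,385,7)))
"
```

```text
biscotto_a_mid scene [(0.54, [339.0, 210.0, 34.0, 12.0])]
wafer_a_mid scene []
dish ext [374. 174.  88.  68.] right pix 419 155 top of right part 147
biscotto_a_mid wrist [(0.63, [235.0, 213.0, 31.0, 105.0])]
wafer_a_mid wrist [(0.69, [480.0, 259.0, 64.0, 201.0]), (0.49, [234.0, 213.0, 31.0, 105.0])]
[415. 149.] [416. 157.] [416. 165.]
150 195:176,179,164 202:178,179,165 209:178,180,166 216:180,181,166 223:179,182,167 230:181,183,169 237:180,183,167 244:180,181,168 251:179,181,167 258:179,181,166 265:178,180,165 272:178,180,166 279:177,180,165 286:178,180,165 293:177,179,165 300:176,145,112 307:229,182,126 314:245,207,141 321:241,199,138 328:232,185,128 335:202,156,108 342:113,73,50 349:121,75,52 356:84,52,36 363:66,43,29 370:65,40,27 377:100,62,42 384:86,54,36
175 195:173,174,161 202:173,174,160 209:173,175,161 216:174,177,162 223:250,202,123 230:252,212,131 237:176,122,72 244:128,88,52 251:89,90,82 258:140,143,131 265:174,177,162 272:174,176,161 279:173,174,162 286:172,176,160 293:174,176,161 300:172,147,116 307:224,176,121 314:244,206,142 321:240,198,137 328:231,185,128 335:199,15
[... 680 characters left out ...]
8,128 265:193,195,179 272:193,194,179 279:192,196,179 286:191,195,178 293:193,195,178 300:178,159,132 307:221,172,120 314:243,204,140 321:239,196,135 328:231,184,127 335:190,147,102 342:67,41,28 349:69,44,30 356:67,43,30 363:66,42,29 370:66,42,28 377:58,37,25 384:54,35,25
250 195:144,145,133 202:187,188,173 209:186,188,173 216:186,188,173 223:186,188,175 230:252,221,131 237:252,224,136 244:124,84,49 251:116,114,103 258:117,120,109 265:186,190,173 272:184,187,172 279:115,118,107 286:116,119,108 293:117,118,109 300:138,122,100 307:225,177,122 314:243,202,140 321:238,195,135 328:229,182,125 335:144,111,78 342:68,42,29 349:68,41,28 356:83,52,36 363:82,53,36 370:81,51,34 377:65,41,28 384:66,41,29
```

```bash
python3 - <<'E'
from plan import *
p=sense()["position"]
e=plan([.391,-.348,.23],124,-1,n=30,start=[p[0],p[1],p[2]+.025,76.2])
E
```

```text
n 30 from [0.5555 0.197  0.2425]
[-1, -0.76, -0.04, 0.05, -0.32, -1, -0.76, -0.06, 0.05, -0.32, -1, -0.75, -0.08, 0.05, -0.32, -1, -0.75, -0.1, 0.05, -0.32, -1, -0.75, -0.12, 0.05, -0.32, -1, -0.75, -0.15, 0.05, -0.32, -1, -0.74, -0.17, 0.05, -0.32, -1, -0.74, -0.19, 0.05, -0.32, -1, -0.73, -0.21, 0.05, -0.32, -1, -0.72, -0.23, 0.05, -0.32]
[-1, -0.72, -0.25, 0.05, -0.32, -1, -0.71, -0.27, 0.05, -0.32, -1, -0.7, -0.29, 0.05, -0.32, -1, -0.69, -0.3, 0.05, -0.32, -1, -0.69, -0.32, 0.05, -0.32, -1, -0.68, -0.34, 0.05, -0.32, -1, -0.67, -0.36, 0.05, -0.32, -1, -0.66, -0.38, 0.05, -0.32, -1, -0.64, -0.4, 0.05, -0.32, -1, -0.63, -0.42, 0.05, -0.32]
[-1, -0.62, -0.43, 0.05, -0.32, -1, -0.61, -0.45, 0.05, -0.32, -1, -0.6, -0.47, 0.05, -0.32, -1, -0.58, -0.49, 0.05, -0.31, -1, -0.57, -0.5, 0.05, -0.32, -1, -0.56, -0.52, 0.05, -0.31, -1, -0.54, -0.53, 0.05, -0.32, -1, -0.52, -0.55, 0.05, -0.31, -1, -0.51, -0.56, 0.05, -0.32, -1, -0.5, -0.57, 0.05, -0.31]
```

jog_arm(
  targets=[-1,0,0,-0.4,0,-1,-0.4,-0.03,-0.4,-0.2,-1,-0.75,-0.08,-0.15,-0.44,-1,-0.75,-0.1,0.05,-0.32,-1,-0.75,-0.12,0.05,-0.32,-1,-0.75,-0.15,0.05,-0.32,-1,-0.74,-0.17,0.05,-0.32,-1,-0.74,-0.19,0.05,-0.32,-1,-0.73,-0.21,0.05,-0.32,-1,-0.72,-0.23,0.05,-0.32],
)

```text
clock: 20.3
position: [0.5038, 0.0427, 0.2585]
tool_rot: [[-0.012, 1.0, 0.001], [1.0, 0.012, -0.0], [-0.0, 0.001, -1.0]]
wrist_force: [0.2, -0.6, -3.9]
opening: 0.0119
grasp_force: 67.2
```

jog_arm(
  targets=[-1,-0.72,-0.25,0.05,-0.32,-1,-0.71,-0.27,0.05,-0.32,-1,-0.7,-0.29,0.05,-0.32,-1,-0.69,-0.3,0.05,-0.32,-1,-0.69,-0.32,0.05,-0.32,-1,-0.68,-0.34,0.05,-0.32,-1,-0.67,-0.36,0.05,-0.32,-1,-0.66,-0.38,0.05,-0.32,-1,-0.64,-0.4,0.05,-0.32,-1,-0.3,-0.2,0.05,-0.32],
)

```text
clock: 21.3
position: [0.4473, -0.1287, 0.246]
tool_rot: [[-0.286, 0.958, 0.001], [0.958, 0.286, -0.002], [-0.002, 0.001, -1.0]]
wrist_force: [0.4, 0.8, -4.7]
opening: 0.0119
grasp_force: 67.2
```

```bash
python3 -c "
from h import *
look()
im=capture('top');cv2.imwrite('pics/top9.png',im[...,::-1])
for l in ('biscotto_a_mid','waste_tub'):
 for q in trace('top',l)[:3]:
    v,u=np.nonzero(q['pixels']);print(l,round(q['conf'],2),np.round(q['extent']),rect(ray('top',np.c_[u,v],.03 if l[0]=='b' else .1)))
r=im.astype(int); m=(r[...,0]>1.4*r[...,2])
print('\n'.join(str(k)+' '+' '.join('%3d%s'%(r[k,c,0],'b' if m[k,c] else '.') for c in range(212,284,3)) for k in range(264,300,2)))
print([proj('top',np.array([.467,.208,z])) for z in (.03,.05)])
"
```

```text
biscotto_a_mid scene [(0.84, [341.0, 208.0, 34.0, 15.0]), (0.66, [357.0, 216.0, 125.0, 103.0]), (0.64, [436.0, 161.0, 24.0, 55.0])]
wafer_a_mid scene []
dish ext [254. 206.  93.  89.] right pix 301 171 top of right part None
biscotto_a_mid wrist []
wafer_a_mid wrist [(0.95, [482.0, 260.0, 67.0, 204.0])]
biscotto_a_mid 0.58 [242. 282.  41.  12.] (array([469., 213.]), array([102.,  17.]), 75.8)
waste_tub 0.73 [238. 259. 114. 129.] (array([530., 208.]), array([248., 325.]), 76.2)
264 120. 119. 120. 120. 120. 120. 120. 119. 120. 120. 120. 121. 120. 120. 120. 120. 120. 121. 120. 120. 121. 116. 110. 107.
266 120. 120. 120. 119. 119. 120. 119. 119. 120. 120. 121. 120. 120. 120. 120. 120. 120. 120. 121. 121. 120. 113. 111.  96.
268 119. 120. 119. 119. 120. 120. 120. 120. 120. 120. 121. 121. 120. 121. 120. 121. 120. 121. 121. 121. 122. 111. 113.  87.
270 120. 120. 120. 121. 120. 120. 120. 120. 121. 121. 121. 120. 120. 120. 121. 120. 120. 121. 121. 121. 120. 111. 114.  77.
272 120. 120. 120. 121. 119. 115. 105. 114. 120. 121. 120. 121. 121. 121. 121. 120. 120. 121. 120. 121. 119. 110. 115.  73
[... 956 characters left out ...]
8. 122. 122. 114. 111. 106.  75. 113b
290 121. 121. 121. 122. 121. 122. 122. 121. 122. 122. 122. 121. 124. 128. 138b 120b 121. 122. 123. 112. 112.  95.  80. 109b
292 121. 121. 121. 121. 122. 122. 122. 121. 122. 122. 122. 122. 122. 122. 122. 121. 122. 122. 123. 111. 114.  87.  84. 105b
294 111. 121. 121. 122. 121. 121. 121. 121. 122. 122. 121. 122. 122. 122. 122. 122. 122. 123. 123. 112. 116.  77.  93b 104b
296  84.  98. 102. 117. 119. 121. 121. 122. 122. 123. 122. 122. 123. 122. 123. 123. 123. 123. 121. 111. 117.  73.  98b 105b
298  76.  71.  74.  83.  96. 116. 118. 122. 123. 122. 122. 122. 122. 122. 122. 123. 123. 123. 118. 111. 114.  72. 104b 106b
[array([244., 282.]), array([242., 281.])]
```

```bash
python3 - <<'E'
from plan import *
e=plan([.391,-.348,.175],124,-1,n=14)
E
```

```text
n 14 from [ 0.4476 -0.1268  0.2452]
[-1, -0.56, -0.34, 0.2, -0.25, -1, -0.55, -0.35, 0.2, -0.25, -1, -0.54, -0.36, 0.2, -0.25, -1, -0.54, -0.37, 0.2, -0.25, -1, -0.53, -0.38, 0.2, -0.25, -1, -0.52, -0.39, 0.2, -0.25, -1, -0.51, -0.41, 0.2, -0.25, -1, -0.5, -0.42, 0.2, -0.25, -1, -0.49, -0.43, 0.2, -0.25, -1, -0.48, -0.44, 0.2, -0.24]
[-1, -0.48, -0.45, 0.2, -0.25, -1, -0.46, -0.46, 0.2, -0.24, -1, -0.46, -0.46, 0.2, -0.25, -1, -0.44, -0.48, 0.21, -0.24]
```

jog_arm(
  targets=[-1,-0.56,-0.34,0.2,-0.25,-1,-0.55,-0.35,0.2,-0.25,-1,-0.54,-0.36,0.2,-0.25,-1,-0.54,-0.37,0.2,-0.25,-1,-0.53,-0.38,0.2,-0.25,-1,-0.52,-0.39,0.2,-0.25,-1,-0.51,-0.41,0.2,-0.25,-1,-0.5,-0.42,0.2,-0.25,-1,-0.49,-0.43,0.2,-0.25,-1,-0.48,-0.44,0.2,-0.24],
)

```text
clock: 22.8
position: [0.4068, -0.2857, 0.195]
tool_rot: [[-0.487, 0.874, 0.0], [0.874, 0.487, -0.0], [-0.0, 0.0, -1.0]]
wrist_force: [0.6, -0.6, -3.6]
opening: 0.0121
grasp_force: 67.2
```

jog_arm(
  targets=[-1,-0.48,-0.45,0.2,-0.25,-1,-0.46,-0.46,0.2,-0.24,-1,-0.46,-0.46,0.2,-0.25,-1,-0.44,-0.48,0.2,-0.24,-1,0,0,0.2,0,-1,0,0,0.3,0,-1,0,0,0.2,0,-1,0,0,0,0],
)

```text
clock: 23.6
position: [0.3907, -0.3473, 0.1568]
tool_rot: [[-0.559, 0.829, -0.001], [0.829, 0.559, 0.001], [0.002, 0.0, -1.0]]
wrist_force: [0.6, -0.1, -3.9]
opening: 0.0117
grasp_force: 67.2
```

```bash
python3 -c "
from h import *
look(); s=sense(); print(s['position'],s['tool_rot'].round(3).tolist(),s['wrist_force'].round(1))
for th in (50,55,60,65): print(th,dishpt(th,-.1,-.072,.09,'scene'),dishpt(th,-.1,-.072,-.09,'scene'))
capture('top')
for l in ('lazy_susan','sugar_jar_mid'):
 for q in trace('top',l)[:2]:
    v,u=np.nonzero(q['pixels']);P=ray('top',np.c_[u,v],.042 if l[0]=='l' else .078);print(l,round(q['conf'],2),rect(P),P.mean(0).round(3))
"
```

```text
biscotto_a_mid scene [(0.86, [339.0, 210.0, 31.0, 16.0])]
wafer_a_mid scene []
dish ext [173. 263.  88. 102.] right pix 216 219 top of right part None
biscotto_a_mid wrist [(0.69, [448.0, 255.0, 382.0, 400.0])]
wafer_a_mid wrist [(0.55, [480.0, 258.0, 65.0, 199.0])]
[ 0.39081484 -0.34827884  0.15782359] [[-0.559, 0.829, 0.0], [0.829, 0.559, -0.0], [-0.001, 0.0, -1.0]] [-0.6 -1.5 -5.9]
50 [211. 221.] [178. 273.]
55 [209. 217.] [176. 270.]
60 [207. 214.] [173. 266.]
65 [204. 210.] [170. 262.]
lazy_susan 0.92 (array([ 550., -236.]), array([336., 375.]), 39.9) [ 0.553 -0.227  0.042]
sugar_jar_mid 0.86 (array([ 643., -178.]), array([60., 74.]), 44.8) [ 0.643 -0.176  0.078]
sugar_jar_mid 0.36 (array([466., 206.]), array([107.,  21.]), 75.3) [0.465 0.205 0.078]
```

jog_arm(
  targets=[-1,0,0,0.2,0,-1,0,0,0.14,0,-1,0,0,0,0],
)

```text
clock: 24.4
position: [0.3916, -0.3511, 0.1527]
tool_rot: [[-0.559, 0.829, 0.004], [0.829, 0.559, -0.009], [-0.01, -0.002, -1.0]]
wrist_force: [-4.9, -2.2, 22.4]
opening: 0.012
grasp_force: 70.2
```

jog_arm(
  targets=[-1,0,0.3,0,0,-1,0,0.3,0.02,0,-1,0,0,0,0],
)

```text
clock: 24.7
position: [0.4055, -0.343, 0.1541]
tool_rot: [[-0.559, 0.829, 0.008], [0.829, 0.559, -0.012], [-0.015, -0.0, -1.0]]
wrist_force: [-3.8, -0.5, 33.7]
opening: 0.012
grasp_force: 72.7
```

```bash
python3 -c "
from h import *
look(); s=sense(); print(s['position'],s['wrist_force'].round(1))
for th in (40,50,55,60,65): print(th,dishpt(th,-.1,-.072,.09,'scene'),dishpt(th,-.1,-.072,-.09,'scene'))
"
```

```text
biscotto_a_mid scene [(0.79, [340.0, 209.0, 33.0, 14.0]), (0.65, [178.0, 268.0, 92.0, 98.0])]
wafer_a_mid scene []
dish ext [178. 266.  90.  99.] right pix 222 224 top of right part None
biscotto_a_mid wrist []
wafer_a_mid wrist [(0.6, [466.0, 251.0, 58.0, 202.0])]
[ 0.40504216 -0.34330334  0.15411357] [-3.2 -2.4 32.6]
40 [219. 231.] [188. 283.]
50 [216. 224.] [184. 276.]
55 [215. 221.] [182. 273.]
60 [212. 217.] [179. 269.]
65 [210. 214.] [176. 265.]
```

jog_arm(
  targets=[-1,0,0.2,-0.1,0,-1,0,0.3,0,0,-1,0,0.3,0,0,-1,0,0,0,0],
)

```text
clock: 25.45
position: [0.4217, -0.3295, 0.1535]
tool_rot: [[-0.559, 0.829, 0.006], [0.829, 0.559, -0.005], [-0.007, 0.002, -1.0]]
wrist_force: [2.9, 1.4, 13.6]
opening: 0.0119
grasp_force: 72.4
```

```bash
python3 -c "
from h import *
look(); s=sense(); print(s['position'],s['wrist_force'].round(1),s['moment'].round(2))
for th in (20,30,40,50): print(th,dishpt(th,-.1,-.072,.09,'scene'),dishpt(th,-.1,-.072,-.09,'scene'),dishpt(th,.04,-.079))
capture('top')
for l in ('sugar_jar_mid',):
 for q in trace('top',l)[:1]:
    v,u=np.nonzero(q['pixels']);P=ray('top',np.c_[u,v],.078);print(l,round(q['conf'],2),rect(P),P.mean(0).round(3))
"
```

```text
biscotto_a_mid scene [(0.49, [343.0, 213.0, 29.0, 12.0])]
wafer_a_mid scene [(0.21, [138.0, 381.0, 64.0, 73.0])]
dish ext [186. 267.  93.  97.] right pix 233 232 top of right part None
biscotto_a_mid wrist [(0.29, [446.0, 255.0, 387.0, 399.0])]
wafer_a_mid wrist [(0.8, [443.0, 246.0, 56.0, 188.0]), (0.5, [446.0, 254.0, 385.0, 403.0])]
[ 0.42149481 -0.32982455  0.15355534] [ 3.2  2.7 13.5] [ 0.23 -0.46 -0.04]
20 [229. 244.] [199. 297.] [304. 252.]
30 [229. 238.] [199. 291.] [327. 252.]
40 [228. 231.] [197. 284.] [351. 253.]
50 [225. 224.] [194. 277.] [375. 255.]
sugar_jar_mid 0.73 (array([ 641., -176.]), array([55., 69.]), 62.5) [ 0.64  -0.176  0.078]
```

jog_arm(
  targets=[-1,0,0.27,0.04,0,-1,0,0.27,0.06,0,-1,0,0.27,0.09,0,-1,0,0.27,0.1,0,-1,0,0,0,0],
)

```text
clock: 26.4
position: [0.4452, -0.3142, 0.1469]
tool_rot: [[-0.559, 0.829, 0.008], [0.829, 0.559, -0.005], [-0.009, 0.004, -1.0]]
wrist_force: [6.5, 3.8, 16.1]
opening: 0.0119
grasp_force: 75.0
```

```bash
python3 -c "
from h import *
look(); s=sense(); print(s['position'],s['wrist_force'].round(1),s['moment'].round(2))
for th in (10,20,30,40): print(th,dishpt(th,-.1,-.072,.09,'scene'),dishpt(th,-.1,-.072,-.09,'scene'),dishpt(th,.04,-.079))
im=capture('wrist')
for r in (170,200,230):
  print(r,' '.join('%d:%d,%d,%d'%(c,*im[r-1:r+2,c-2:c+3].mean((0,1))) for c in range(195,385,8)))
"
```

```text
biscotto_a_mid scene [(0.5, [339.0, 209.0, 30.0, 14.0])]
wafer_a_mid scene [(0.62, [200.0, 273.0, 20.0, 34.0]), (0.49, [278.0, 295.0, 29.0, 37.0])]
dish ext [196. 269.  90.  94.] right pix 244 244 top of right part None
biscotto_a_mid wrist [(0.26, [190.0, 401.0, 25.0, 25.0])]
wafer_a_mid wrist [(0.88, [413.0, 246.0, 49.0, 187.0])]
[ 0.44480204 -0.3145729   0.14706865] [ 6.2  3.9 17.8] [ 0.34 -0.96  0.03]
10 [238. 253.] [210. 306.] [279. 253.]
20 [240. 247.] [212. 301.] [303. 252.]
30 [240. 241.] [212. 295.] [327. 251.]
40 [239. 235.] [210. 288.] [351. 252.]
170 195:251,227,161 203:248,216,149 211:250,223,156 219:236,183,121 227:237,163,101 235:229,153,96 243:192,126,80 251:139,87,59 259:150,94,62 267:141,88,59 275:140,87,59 283:140,87,58 291:104,65,45 299:96,72,50 307:129,100,70 315:143,111,77 323:151,117,80 331:138,107,75 339:115,87,61 347:68,43,29 355:64,41,29 363:63,39,26 371:64,41,28 379:59,37,25
200 195:251,228,162 203:250,222,155 211:247,212,147 219:227,151,94 227:234,161,100 235:229,154,97 243:251,236,161 251:139,88,59 259:148,91,61 267:144,88,59 275:89,56,38 283:87,54,37 291:89,55,38 299:92,66,46 307:130,100,69 315:143,110,77 323:151,116,80 331:135,105,73 339:109,82,57 347:76,48,33 355:64,41,28 363:65,41,27 371:64,41,29 379:56,36,25
230 195:248,216,150 203:251,226,160 211:251,230,164 219:223,149,93 227:231,156,97 235:231,157,97 243:252,241,170 251:136,84,56 259:143,89,61 267:145,90,60 275:113,71,47 283:86,54,37 291:88,55,38 299:83,59,41 307:128,100,69 315:143,111,77 323:150,116,79 331:137,105,74 339:99,73,50 347:64,40,29 355:65,42,29 363:67,42,30 371:65,40,28 379:54,34,22
```

The dish's near section shows only walnut (wrist columns 250–300), so both biscotti are in the tub. I'll keep settling the dish flat.

jog_arm(
  targets=[-1,0,0.31,0.06,0,-1,0,0.31,0.08,0,-1,0,0.26,0.1,0,-1,0,0.26,0.1,0,-1,0,0,0,0],
)

```text
clock: 27.3
position: [0.4656, -0.2966, 0.1339]
tool_rot: [[-0.559, 0.829, -0.002], [0.829, 0.559, 0.003], [0.003, -0.0, -1.0]]
wrist_force: [-0.6, -0.4, -5.2]
opening: 0.0125
grasp_force: 83.2
```

jog_arm(
  targets=[-1,0,0.26,0.1,0,-1,0,0.23,0.12,0,-1,0,0.23,0.12,0,-1,0,0,0,0],
)

```text
clock: 27.7
position: [0.4811, -0.2869, 0.1261]
tool_rot: [[-0.559, 0.829, -0.001], [0.829, 0.559, 0.001], [0.001, 0.0, -1.0]]
wrist_force: [-0.3, -0.2, -4.9]
opening: 0.0122
grasp_force: 67.3
```

```bash
python3 -c "
from h import *
look(); s=sense(); print(s['position'],s['wrist_force'].round(1),s['moment'].round(2))
for th in (-5,0,5,10,20): print(th,dishpt(th,-.1,-.072,.09,'scene'),dishpt(th,-.1,-.072,-.09,'scene'))
capture('top')
for l in ('sugar_jar_mid',):
 for q in trace('top',l)[:1]:
    v,u=np.nonzero(q['pixels']);P=ray('top',np.c_[u,v],.078);print(l,round(q['conf'],2),rect(P),P.mean(0).round(3))
"
```

```text
biscotto_a_mid scene [(0.57, [338.0, 208.0, 31.0, 16.0]), (0.29, [201.0, 280.0, 105.0, 89.0]), (0.21, [92.0, 345.0, 61.0, 58.0])]
wafer_a_mid scene []
dish ext [ 91. 347.  61.  60.] right pix 122 340 top of right part None
biscotto_a_mid wrist []
wafer_a_mid wrist [(0.9, [368.0, 236.0, 33.0, 170.0]), (0.27, [603.0, 258.0, 74.0, 108.0])]
[ 0.4806034  -0.28781806  0.12693696] [ 0.  -1.5 -3.3] [0.19 0.04 0.01]
-5 [250. 267.] [225. 321.]
0 [253. 265.] [227. 319.]
5 [254. 263.] [229. 317.]
10 [256. 260.] [231. 315.]
20 [258. 255.] [232. 309.]
sugar_jar_mid 0.6 (array([ 641., -177.]), array([58., 70.]), 44.5) [ 0.641 -0.176  0.078]
```

```bash
python3 -c "
from h import *
im=capture('wrist')
for th in (-10,0,10,20): print(th,'wafers',[dishpt(th,x,-.079) for x in(-.012,-.03,-.048)],'div top',dishpt(th,0,-.047,0.07),'lips',dishpt(th,.1,-.072,.05),dishpt(th,-.1,-.072,.05))
for q in boxes_of('wrist','snack_dish')[:2]+boxes_of('wrist','wafer_a_mid'): print(round(q['conf'],2),np.round(q['extent']))
r=im.astype(int)
for k in (160,): print(' '.join('%d:%d,%d,%d'%(c,*im[k-1:k+2,c-2:c+3].mean((0,1))) for c in range(195,445,6)))
"
```

```text
-10 wafers [array([317., 257.]), array([345., 255.]), array([373., 253.])] div top [303. 142.] lips [103. 182.] [462. 174.]
0 wafers [array([340., 257.]), array([369., 257.]), array([397., 257.])] div top [320. 141.] lips [142. 177.] [499. 177.]
10 wafers [array([362., 259.]), array([392., 261.]), array([423., 263.])] div top [338. 142.] lips [178. 174.] [538. 182.]
20 wafers [array([384., 262.]), array([415., 266.]), array([448., 270.])] div top [355. 142.] lips [212. 172.] [581. 188.]
0.73 [298. 222. 408. 375.]
0.61 [369. 236.  37. 170.]
195:138,85,57 201:142,88,59 207:129,79,53 213:132,81,54 219:142,88,59 225:141,88,60 231:148,92,62 237:144,88,59 243:141,86,59 249:136,85,57 255:136,86,57 261:91,56,38 267:89,56,39 273:88,55,38 279:86,53,36 285:87,55,38 291:94,58,40 297:94,59,41 303:66,46,32 309:121,93,64 315:138,107,74 321:145,113,78 327:148,113,79 333:142,110,76 339:134,104,72 345:90,64,44 351:67,42,30 357:69,45,30 363:142,106,46 369:175,131,60 375:180,135,62 381:127,92,42 387:65,41,27 393:135,101,44 399:169,126,56 405:184,137,64 411:140,103,46 417:69,44,31 423:113,83,40 429:145,106,50 435:160,117,59 441:149,105,52
```

jog_arm(
  targets=[-1,0,0.1,0.08,0,-1,0,0.1,0.06,0,-1,0,0,0,0],
)

```text
clock: 28.6
position: [0.4853, -0.2846, 0.1233]
tool_rot: [[-0.559, 0.829, 0.001], [0.829, 0.559, 0.0], [-0.0, 0.001, -1.0]]
wrist_force: [2.1, -0.6, -2.0]
opening: 0.0118
grasp_force: 68.2
```

jog_arm(
  targets=[-1,0,0,0.06,0,-1,0,0,0.06,0,-1,0,0,0,0],
)

```text
clock: 28.9
position: [0.4852, -0.2853, 0.1206]
tool_rot: [[-0.558, 0.83, 0.001], [0.83, 0.558, -0.001], [-0.001, 0.001, -1.0]]
wrist_force: [1.1, -3.0, 1.7]
opening: 0.0117
grasp_force: 69.1
```

```bash
python3 -c "
from h import *
im=capture('wrist')
s=sense(); print(s['position'],s['wrist_force'].round(1),s['moment'].round(2))
for th in (-10,0,10,20): print(th,'floor lips',[dishpt(th,x,-.072,y) for x in (.1,-.1) for y in (.09,-.05)])
for q in trace('wrist','snack_dish')[:1]:
  m=q['pixels']
  for r in range(120,300,20):
    c=np.nonzero(m[r])[0]; print(r,c.min() if len(c) else 0,c.max() if len(c) else 0)
"
```

```text
[ 0.4851114  -0.28529101  0.12062369] [ 0.7 -3.8  2. ] [-0.13 -0.45 -0.29]
-10 floor lips [array([88., 98.]), array([133., 351.]), array([470., 103.]), array([445., 321.])]
0 floor lips [array([131., 101.]), array([165., 334.]), array([510., 101.]), array([476., 334.])]
10 floor lips [array([170., 104.]), array([195., 321.]), array([553.,  98.]), array([508., 351.])]
20 floor lips [array([207., 105.]), array([225., 311.]), array([602.,  93.]), array([541., 374.])]
120 127 499
140 128 496
160 130 492
180 132 489
200 134 486
220 136 481
240 139 479
260 142 474
280 144 472
```

jog_arm(
  targets=[-1,0,0,0.06,0,-1,0,0,0,0],
)

```text
clock: 29.2
position: [0.485, -0.2851, 0.119]
tool_rot: [[-0.558, 0.83, 0.001], [0.83, 0.558, -0.0], [-0.001, 0.0, -1.0]]
wrist_force: [1.3, -4.2, 3.8]
opening: 0.0122
grasp_force: 69.4
```

jog_arm(
  targets=[-0.6,0,0,0,0,-0.4,0,0,0,0,0,0,0,0,0,0.5,0,0,0,0,1,0,0,0,0,1,0,0,0,0,1,0,0,0,0,1,0,0,0,0],
)

```text
clock: 30.0
position: [0.4848, -0.2849, 0.1188]
tool_rot: [[-0.559, 0.829, -0.0], [0.829, 0.559, 0.0], [0.0, 0.0, -1.0]]
wrist_force: [-0.9, 0.2, -0.5]
opening: 0.0859
grasp_force: 0.0
```

Released. I'll rise straight up and check.

jog_arm(
  targets=[1,0,0,-0.3,0,1,0,0,-0.6,0,1,0,0,-0.9,0,1,0,0,-0.9,0,1,0,0,-0.9,0,1,0,0,-0.9,0,1,0,0,-0.9,0,1,0,0,-0.5,0,1,0,0,0,0],
)

```text
clock: 30.9
position: [0.4852, -0.2852, 0.2686]
tool_rot: [[-0.559, 0.829, 0.003], [0.829, 0.559, -0.003], [-0.004, 0.001, -1.0]]
wrist_force: [-0.8, 1.0, 0.4]
opening: 0.0858
grasp_force: 0.0
```

```bash
python3 -c "
from h import *
im=capture('wrist');cv2.imwrite('pics/wend.png',im[...,::-1])
for l,z in (('snack_dish',.065),('sugar_jar_mid',.12),('wafer_a_mid',.058),('biscotto_a_mid',.06),('lazy_susan',.042)):
 for q in trace('wrist',l)[:4]:
    v,u=np.nonzero(q['pixels']);P=ray('wrist',np.c_[u,v],z);print(l,round(q['conf'],2),np.round(q['extent']),rect(P),P.mean(0).round(3))
capture('top')
for l,z in (('waste_tub',.1),('sugar_jar_mid',.078),('biscotto_a_mid',.03),('lazy_susan',.042)):
 for q in trace('top',l)[:2]:
    v,u=np.nonzero(q['pixels']);P=ray('top',np.c_[u,v],z);print(l,round(q['conf'],2),np.round(q['extent']),rect(P))
for r in (190,230): print(' '.join('%d:%d,%d,%d'%(c,*im[r-1:r+2,c-2:c+3].mean((0,1))) for c in range(205,445,6)))
"
```

```text
snack_dish 0.9 [319. 211. 223. 232.] (array([ 490., -296.]), array([204., 239.]), 33.6) [ 0.469 -0.282  0.065]
sugar_jar_mid 0.89 [520. 228. 104.  71.] (array([ 626., -190.]), array([90., 52.]), 9.1) [ 0.626 -0.189  0.12 ]
wafer_a_mid 0.72 [353. 198.  18. 112.] (array([ 507., -259.]), array([ 18., 116.]), 34.0) [ 0.505 -0.256  0.058]
biscotto_a_mid 0.22 [321. 209. 219. 230.] (array([ 490., -296.]), array([205., 241.]), 33.3) [ 0.468 -0.283  0.06 ]
lazy_susan 0.95 [378. 181. 358. 353.] (array([ 532., -247.]), array([374., 370.]), 64.1) [ 0.537 -0.199  0.042]
lazy_susan 0.49 [319. 211. 221. 230.] (array([ 492., -300.]), array([217., 252.]), 33.7) [ 0.469 -0.286  0.042]
sugar_jar_mid 0.71 [384. 217.  20.  29.] (array([ 649., -186.]), array([60., 74.]), 44.5)
sugar_jar_mid 0.68 [503. 228.  46.  42.] (array([ 615., -528.]), array([ 91., 142.]), 26.1)
biscotto_a_mid 0.61 [242. 281.  38.  11.] (array([469., 214.]), array([105.,  19.]), 77.3)
lazy_susan 0.64 [394. 254. 112. 119.] (array([ 583., -191.]), array([228., 378.]), 51.0)
lazy_susan 0.23 [504. 226.  44.  42.] (array([ 621., -542.]), 
[... 470 characters left out ...]
,134,61 397:114,78,38 403:61,39,27 409:71,45,31 415:106,67,45 421:245,206,136 427:233,184,121 433:234,185,123 439:235,185,123
205:249,224,156 211:231,156,96 217:227,151,94 223:112,69,45 229:105,65,44 235:120,74,49 241:117,72,48 247:116,72,48 253:115,71,48 259:124,77,51 265:135,83,56 271:127,77,53 277:135,83,55 283:129,79,54 289:130,80,54 295:126,77,52 301:79,49,34 307:83,55,38 313:131,101,70 319:138,106,73 325:100,74,52 331:76,47,33 337:67,42,29 343:98,69,35 349:204,151,68 355:204,151,68 361:151,112,49 367:207,154,70 373:198,147,65 379:147,109,47 385:209,155,70 391:191,142,63 397:79,51,31 403:62,40,28 409:59,37,25 415:170,130,86 421:235,188,124 427:247,214,142 433:246,211,140 439:249,222,149
```

```bash
python3 -c "
from h import *
im=capture('scene'); 
for q in trace('scene','biscotto_a_mid')[:3]:
    print(round(q['conf'],2),np.round(q['extent']))
m=(im[...,0].astype(int)>1.35*im[...,2])
for r in range(196,222): print(r,' '.join('%3d%s'%(im[r,c,0],'b' if m[r,c] else '.') for c in range(318,364,2)))
a=np.radians(76); L=np.array([np.cos(a),np.sin(a)]);N=np.array([-L[1],L[0]])
for z in (.005,.023,.032,.05):
  print(z,[proj('scene',np.r_[np.array([.469,.213])+s*.0525*L+t*.0135*N,z]) for s in(-1,1) for t in (-1,1)])
capture('top')
for q in trace('top','sugar_jar_mid')[:1]+trace('top','waste_tub')[:1]:
    v,u=np.nonzero(q['pixels']);print(rect(ray('top',np.c_[u,v],.078)))
"
```

```text
0.5 [340. 209.  30.  17.]
196  70.  71.  69.  71.  67.  70.  73.  66.  64.  73.  72.  68.  82.  81.  78.  81.  79.  92. 110. 112. 152. 178. 133.
197  71.  74.  72.  71.  70.  69.  68.  75.  72.  71.  71.  77.  83.  84.  83.  99.  94. 129b 157. 170. 174. 175. 174.
198  76.  68.  71.  73.  70.  69.  70.  66.  70.  71.  82.  82.  77.  84.  94. 103. 144b 255b 224b 171. 175. 170. 175.
199  77.  69.  75.  70.  74.  72.  77.  72.  71.  79.  80.  84.  78.  93. 120. 179b 255b 255b 255b 168. 169. 169. 168.
200  74.  76.  69.  72.  72.  75.  70.  78.  85.  82.  84.  97.  90. 141b 239b 255b 255b 255b 255b 178. 171. 167. 173.
201  66.  68.  71.  69.  73.  72.  81.  82.  84.  82.  91. 104. 142b 255b 255b 255b 255b 255b 217b 164. 169. 172. 170.
202  68.  74.  70.  68.  77.  79.  81.  87.  77.  99. 109. 181b 255b 255b 255b 255b 251b 176b 134b 156. 171. 167. 169.
203  69.  77.  74.  78.  81.  76.  81.  91.  94. 128b 196b 255b 255b 255b 255b 240b 159b 132b 132b 159. 169. 172. 171.
204  63.  76.  80.  81.  79.  87.  93. 101. 139b 252b 255b 254b 255b 255b 218b 139b 124b 135b 130b 164. 170. 174. 168.
205
[... 1780 characters left out ...]
.
220  59.  59.  68.  45.  47.  66. 163. 119b 119b  86.  84. 134. 154. 146. 168. 175. 170. 169. 170. 172. 169. 171. 173.
221  66.  63.  61.  51.  49.  53. 134. 131.  84. 135. 149. 152. 150. 167. 171. 167. 171. 172. 169. 170. 166. 170. 174.
0.005 [array([328., 223.]), array([324., 218.]), array([356., 212.]), array([352., 207.])]
0.023 [array([328., 218.]), array([323., 213.]), array([356., 207.]), array([352., 203.])]
0.032 [array([328., 216.]), array([323., 211.]), array([356., 205.]), array([352., 201.])]
0.05 [array([328., 211.]), array([323., 206.]), array([357., 200.]), array([352., 196.])]
(array([ 649., -188.]), array([63., 66.]), 89.7)
(array([534., 210.]), array([257., 331.]), 75.6)
```

jog_arm(
  targets=[1,0,0,-0.5,0,1,0,0,-0.5,0,1,0,0,0,0,1,0,0,0,0,1,0,0,0,0,1,0,0,0,0,1,0,0,0,0,1,0,0,0,0],
)

```text
clock: 32.5
position: [0.4848, -0.2849, 0.2911]
tool_rot: [[-0.559, 0.829, -0.0], [0.829, 0.559, 0.0], [0.0, -0.0, -1.0]]
wrist_force: [0.4, -0.7, 0.6]
opening: 0.0854
grasp_force: 0.0
```

```bash
python3 -c "
from h import *
capture('top')
for q in trace('top','sugar_jar_mid')[:1]:
    v,u=np.nonzero(q['pixels']);print(rect(ray('top',np.c_[u,v],.078)))
print(job_done())
"
```

```text
(array([ 649., -188.]), array([62., 67.]), 88.7)
the job is handed in; nothing more can be done
None
```

The job is handed in at about 32.5 s with no verdict shown: both biscotti are in the tub, stacked on each other, all three wafer rolls are in their section, and the dish is released flat on the lazy Susan beside the sugar jar, though the jar ended about 1 cm from its first measured spot, probably because the lazy Susan turned slightly as I let go.

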